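# Lay the coffee-and-cake tray

### The job

Lay the shallow wooden tray for coffee and cake: the small cake fork flat in the narrow slot next to the wide bay, the teaspoon flat in the outer narrow slot, and both tins (the round one and the square one) flat on the floor of the wide bay. Leave the long dinner fork and the kitchen timer lying where they are.

Things in the scene. Friction and masses are not known exactly. Their poses are not given: they have to be found in the camera images.
- tray: Wooden tray, fixed, 166 (x) x 172 (y) x 10 mm; origin: centre of underside; x points roughly away from the robot. Floor, walls and dividers 4 mm thick; walls 6 mm high over the floor. Three compartments along x, 158 mm long inside: wide bay 76 mm wide centred at y = -44 mm (for both tins, one behind the other), slots 40 mm wide at y = +18 (next to bay) and +62 mm (outer).
- teaspoon: Teaspoon, steel bowl and black handle, 137 x 27 x 12 mm, 20 g; black handle to its -x end, head to +x; origin at mid-length, on the underside. Lies flat, handle towards the robot, head away and a little to the right. Grasp across its y at the middle (15 to 20 mm wide there).
- cake_fork: Small cake fork, steel tines and black handle, 145 x 20 x 11 mm, 22 g; black handle to its -x end, head to +x; origin at mid-length, on the underside. Lies flat, handle towards the robot, head away and a little to the right. Grasp across its y at the middle (15 to 20 mm wide there).
- dinner_fork: Look-alike that stays: long dinner fork, steel tines and black handle, 193 x 26 x 14 mm; lies in a row with the teaspoon and the cake fork. Origin at mid-length, on the underside; long axis = its x.
- round_tin: Flat round off-white tin, lid fixed, 62 mm diameter, 25 mm high, 50 g; origin at the centre of its underside, z up.
- square_tin: Small nearly square black tin, lid fixed, 50 (its x) x 54 (its y) x 21 mm, 60 g; origin at the centre of its underside, z up.
- kitchen_timer: Look-alike that stays: dark grey round kitchen timer with a red mark, 60 mm diameter, 25 mm high; origin at the centre of its underside.

How it is judged:
By the outcome, as a careful person would: the job done as asked, in the order asked, and still so for the second after the job is handed in, with the robot touching nothing.
It also fails if it takes over 88 s, if anything falls off the work surface, if the arm or the gripper's body presses on something with over 40 N, if the wrist force passes 120 N, or if a joint passes its speed limit or range.

### The arm

A 7-joint arm with a two-finger parallel gripper is mounted at the origin on a cart in front of the work surface, level with it; the furniture and walls round the work are solid. World frame = base frame: x ahead of the robot, y to its left, z up, the work surface at z = 0. Lengths are in m, angles in rad, forces in N, time in s.
With the tool pointing down it reaches from about 0.425 to 0.925 m from the base axis. Payload 6.8 kg.
Tool frame: the origin (TCP) lies between the finger pads; the fingertips stand finger_overhang ahead of it and the grasp point (between the pads) lies 6 mm ahead of it (finger_overhang is the distance from the TCP to the fingertips, in m); z points along the fingers, y is the line along which they close (so a half turn about z gives the same grasp; the last joint's range is limited). The gripper opens to 85 mm and grips with 20 to 120 N. Pads are 22 mm wide; open, the fingers measure 114 mm over their backs; the gripper's body (76 mm by 85 mm) begins 54 mm behind the grasp point. The pads swing forward as they close: fully open they stand 13 mm farther back than shut.
Start: joints at [-1.36, 0.477, 0.022, 1.555, -0.011, 1.109, -0.083], TCP at [0.212, 0.641, 0.231] pointing down, gripper open.
Joint ranges: [-2.96, 2.96], [-0.34, 2.1], [-1.41, 1.46], [0.24, 2.44], [-1.37, 4.51], [0.17, 1.92], [-2.96, 2.96]. Speed limits (rad/s): [2.39, 2.39, 3.14, 3.14, 3.14, 3.14, 3.14].

### API

Orientations are given as a unit quaternion [w, x, y, z].
In Python, from station import * gives the robot as it stands.
- The arm moves only by the tool drive_tool, never from a script. Its argument "increments" is a list of rows, each an object of numbers: "claw": the finger opening in m, from 0 to 0.0854; "dx", "dy", "dz": the shift along the tool's x, y, z in m; "wx", "wy", "wz": the turn, a rotation vector about the tool's x, y, z in degrees. A call has 1 to 20 rows; each row shifts and turns the commanded pose from where the row before left it, along the tool's axes as they then stand; what a row does not reach is not made up. A row lasts 1/8 s, in which the tool goes at most 62.5 mm and 10.7 degrees, less where a joint would pass 70% of its speed; a pose out of reach is approached as far as the arm can. A call with a gripper value outside its range is refused whole. The fingers move at their own pace and stop on an object; "newtons" is the grip in N (left out, the last holds). Time passes only in rows, so rows that do not move let the fingers close. It gives the time, the measured TCP pose, the force, the opening and the grip force at its end, in the units of the state.
- get_obs(): the state, without advancing time (a new reading comes with each control period).
- read_camera(name): name is "scene" or "top" or "wrist"; returns (picture, depth): 384x512x3 uint8, red, green, blue; 384x512 float32, m along the optical axis (not along the pixel's ray), 0 where there is no reading.
- calibration(name): a dict with "intrinsics" (3x3 intrinsics, pixels), "k1" (the pictures are not rectified: a ray, as slopes to the right and down, at radius r is drawn at 1 + k1 r^2 times it, then the intrinsics apply), "R" (3x3) and "t" (3): a world point X has camera coordinates R X + t; the wrist camera has in their place "mount" (4x4, takes a point from camera to tool coordinates, whose origin is the TCP and whose axes are the flange's). Camera axes: x right, y down, z forward; pixel columns grow to the right and rows downward; lengths in m; the calibration is good to about 2 mm. A picture is of the moment at which its call begins: read the wrist's pose just before it. calibration takes no time and is no camera call.
- hand_in(): hands the job in; it is judged then, once.
The state is a dict: "t": time; "q": joint angles; "joint_vel": joint speeds; "joint_torque": joint torques, N m; "eef_pos": TCP position; "tool_rot": TCP orientation; "contact_force": force on the tool from outside, world axes, zero at the start; "torque": the same for the moment, N m; "gripper_width": opening from 0.0 (shut) to 1.0 (fully open); "grasp_force": force on a finger pad.
Only numpy, scipy, OpenCV 4.12 (cv2) and the standard library are available. Lean on these libraries where they do the work, as an engineer would, in place of code of your own. Each camera call takes 0.05 s, during which the arm holds its last target. There are 200 camera calls.

## Working session

There is one attempt and no reset: what is moved stays moved. The work goes in short steps, Python scripts to look and compute and a tool call to move; the robot and the scene stay as the last step left them, time stands still between calls to the robot, and variables do not carry over. Pictures are saved under pics/ and viewed, at most 14 in all, crops included, and the job is handed in when it is done.

Besides the shell and the picture viewer there is one more tool, called after "Request:" as name([rows], argument=value, ...), one row to a line, values as JSON. drive_tool: Moves the arm, as the interface text tells. Its arguments: {"type":"object","properties":{"increments":{"type":"array","items":{"type":"object","properties":{"claw":{"type":"number"},"dx":{"type":"number"},"dy":{"type":"number"},"dz":{"type":"number"},"wx":{"type":"number"},"wy":{"type":"number"},"wz":{"type":"number"}}}},"newtons":{"type":"number"}},"required":["increments"]}

```bash
ls; mkdir -p pics
python3 - <<'E'
from station import *
import cv2
o=get_obs(); print(o)
for n in ("top","scene"):
    p,d=read_camera(n); cv2.imwrite(f"pics/{n}0.png",cv2.resize(p[:,:,::-1],(800,600),interpolation=cv2.INTER_CUBIC))
    import numpy as np; np.save(f"{n}_d.npy",d)
    np.save(f"{n}_p.npy",p)
    print(calibration(n))
print(calibration("wrist"))
try: print(finger_overhang)
except Exception as e: print(e)
E
```

```text
pics
{'t': 0.0, 'q': array([-1.36007939,  0.4778382 ,  0.02232339,  1.55644367, -0.01151531,
        1.10931652, -0.08308382]), 'joint_vel': array([ 0.00029524, -0.00068607,  0.00017457, -0.00070833,  0.00058978,
       -0.00016241,  0.00018116]), 'joint_torque': array([ 4.26642337e-04, -5.96437204e+01,  1.60788216e+00, -2.81207532e+01,
        1.22758158e-02,  9.04880231e-03,  9.07703651e-06]), 'eef_pos': array([0.21138775, 0.64041756, 0.23040315]), 'tool_rot': array([-8.95545469e-05,  1.58711648e-01,  9.87324532e-01, -9.34723516e-04]), 'contact_force': array([ 0.3606886 ,  0.62282792, -0.020255  ]), 'torque': array([1.63559587e-02, 2.05481543e-02, 7.67224437e-05]), 'grasp_force': 0.0, 'gripper_width': 1.0038374357621025}
{'intrinsics': array([[460.95891179,   0.        , 259.15513626],
       [  0.        , 460.95891179, 195.10279349],
       [  0.        ,   0.        ,   1.        ]]), 'k1': -0.018744893604105046, 'R': array([[-2.08258397e-02, -9.99781764e-01, -1.64564390e-03],
       [-9.94457488e-01,  2.08845443e-02, -1.03044365e-01],
       [ 1.03056245e-01, -5.09462523e-04, -
[... 328 characters left out ...]
  [-0.27703608, -0.34529526, -0.89667285],
       [ 0.57573666,  0.68747299, -0.44261516]]), 't': array([-0.39585321,  0.17109484,  0.96722683])}
{'intrinsics': array([[299.89538661,   0.        , 257.26908336],
       [  0.        , 299.89538661, 189.18462438],
       [  0.        ,   0.        ,   1.        ]]), 'k1': -0.07703312527692681, 'mount': array([[ 5.88104329e-05, -9.66035610e-01, -2.58408973e-01,
         6.64986906e-02],
       [ 9.99999771e-01,  2.31059963e-04, -6.36207526e-04,
        -4.11229279e-04],
       [ 6.74307093e-04, -2.58408876e-01,  9.66035402e-01,
        -1.43081049e-01],
       [ 0.00000000e+00,  0.00000000e+00,  0.00000000e+00,
         1.00000000e+00]])}
0.025
```

View pics/top0.png

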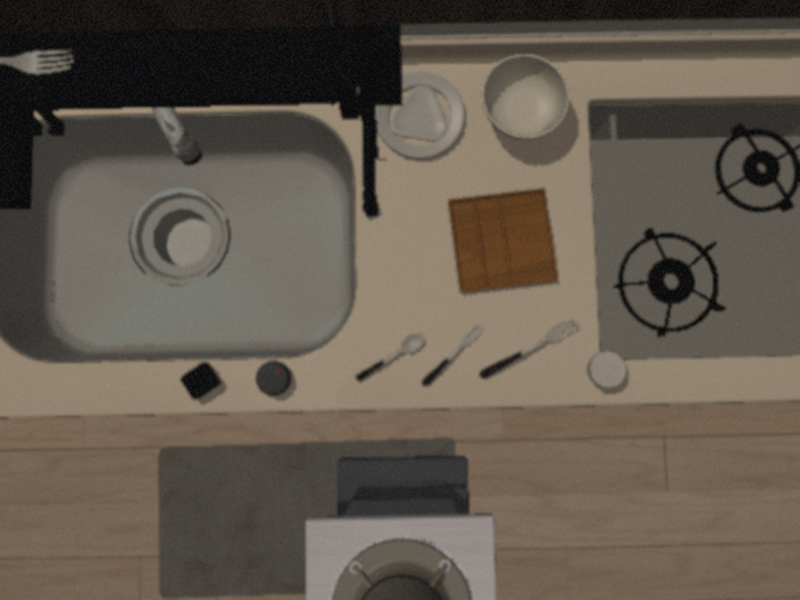

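View pics/scene0.png

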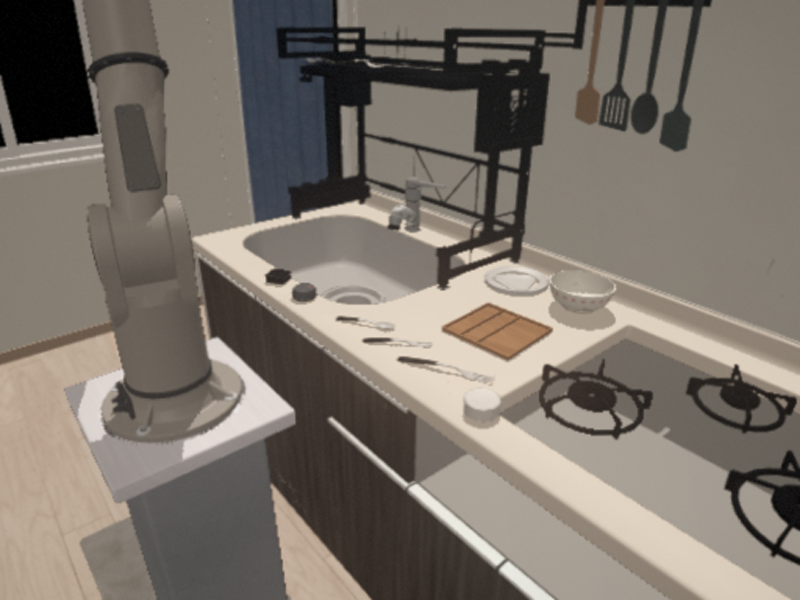

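The top view (800x600) shows the square tin at (201,380), timer at (273,378), spoon from (357,378) to (425,338) and cake fork from (424,383) to (480,330). It also shows the dinner fork at (480,375)-(578,323), the round tin at (608,371), and the tray corners at (449,200), (545,189), (558,282) and (461,293). The scene view agrees.

```bash
cat > h.py <<'E'
import numpy as np, cv2
from scipy.spatial.transform import Rotation as Ro
from station import *
def pose():
    o=get_obs(); q=o['tool_rot']; return Ro.from_quat([q[1],q[2],q[3],q[0]]), o['eef_pos'], o
def cam(n, pz=None):
    c=calibration(n)
    if n=='wrist':
        R,p,_=pz or pose(); M=c['mount']
        return c, R.as_matrix()@M[:3,:3], R.as_matrix()@M[:3,3]+p
    return c, c['R'].T, -c['R'].T@c['t']
def rays(n,uv,pz=None):
    c,Rw,C=cam(n,pz); K=c['intrinsics']; uv=np.atleast_2d(np.float64(uv))
    s=cv2.undistortPoints(uv[:,None],K,np.array([c['k1'],0,0,0]))[:,0]
    return np.c_[s,np.ones(len(s))]@Rw.T, C
def onz(n,uv,z,pz=None):
    d,C=rays(n,uv,pz); k=(np.asarray(z)-C[2])/d[:,2]; return C+d*k[:,None]
def proj(n,X,pz=None):
    c,Rw,C=cam(n,pz); x=(np.atleast_2d(X)-C)@Rw; s=x[:,:2]/x[:,2:]
    s=s*(1+c['k1']*(s**2).sum(1,keepdims=True)); return s*c['intrinsics'][0,0]+c['intrinsics'][:2,2]
E
python3 - <<'E'
from h import *
np.set_printoptions(precision=4,suppress=True)
f=.64
P={'sq':[(201,380)],'timer':[(273,378)],'spoon':[(357,378),(425,338)],'cake':[(424,383),(480,330)],'din':[(480,375),(578,323)],'rt':[(608,371)],'tray':[(449,200),(545,189),(558,282),(461,293)],'edge':[(300,413),(150,415),(600,403)],'sinkedge':[(200,360),(300,355)],'stove':[(597,355)]}
Z={'sq':.021,'timer':.025,'rt':.025,'tray':.01,'spoon':.006,'cake':.006,'din':.006}
d=np.load('top_d.npy')
for k,v in P.items():
    print(k,onz('top',np.array(v)*f,Z.get(k,0)).round(4).tolist(), [float(d[int(b*f),int(a*f)]) for a,b in v])
print(proj('top',[[.21,.64,.23]]),proj('scene',[[.21,.64,.23]]))
R,p,_=pose(); print(R.as_matrix())
E
```

```text
sq [[0.3863, 0.3281, 0.021]] [1.2173972129821777]
timer [[0.3872, 0.2053, 0.025]] [1.2132843732833862]
spoon [[0.3844, 0.0651, 0.006], [0.4504, -0.0527, 0.006]] [1.237470269203186, 1.2430391311645508]
cake [[0.3735, -0.0492, 0.006], [0.4621, -0.1476, 0.006]] [1.237172245979309, 1.2493884563446045]
din [[0.3851, -0.1452, 0.006], [0.4706, -0.317, 0.006]] [1.234666347503662, 1.2500654458999634]
rt [[0.3871, -0.3594, 0.025]] [1.2144954204559326]
tray [[0.6905, -0.1003, 0.01], [0.7068, -0.269, 0.01], [0.5421, -0.2846, 0.01], [0.5264, -0.1165, 0.01]] [1.2594162225723267, 1.271880030632019, 1.2530491352081299, 1.2431252002716064]
edge [[0.3268, 0.1639, 0.0], [0.3284, 0.4213, 0.0], [0.333, -0.35, 0.0]] [1.2340692281723022, 1.236555576324463, 1.2330148220062256]
sinkedge [[0.4208, 0.336, 0.0], [0.4259, 0.1632, 0.0]] [1.2489938735961914, 1.249630093574524]
stove [[0.4151, -0.3487, 0.0]] [1.215095043182373]
[[-42.1979 327.6443]] [[ 96.8481 114.4839]]
[[-0.9496  0.3134 -0.0004]
 [ 0.3134  0.9496 -0.0015]
 [-0.0001 -0.0016 -1.    ]]
```

```bash
cat >> h.py <<'E'
def plan(x,y,z,yaw,N,start=None):
    """rows for moving to x,y,z with tool-y at world angle yaw (mod 180), N equal rows; start=(x,y,z,yaw) or measured"""
    if start is None:
        R,p,_=pose(); ty=R.as_matrix()[:,1]; start=(*p,np.degrees(np.arctan2(ty[1],ty[0])))
    w=-((yaw-start[3]+90)%180-90)/N
    if abs(w*N)<.15: w=0
    w=round(w,2); a0=np.radians(start[3]); D=np.array([x,y])-start[:2]
    S=np.zeros((2,2))
    for k in range(N):
        a=a0-np.radians(w*k); ty=np.array([np.cos(a),np.sin(a)]); tx=np.array([-ty[1],ty[0]])
        S+=np.c_[tx,ty]          # tool z down: x = y cross z
    d=np.linalg.solve(S,D); r=[round(float(v),4) for v in (*d,-(z-start[2])/N)]
    print(f'{N} x dx {r[0]} dy {r[1]} dz {r[2]} wz {w}  |d|={np.linalg.norm(r):.4f}')
    return (x,y,z,start[3]-w*N)
E
python3 - <<'E'
from h import *
R,p,_=pose(); M=R.as_matrix(); print(M[:,0], np.cross(M[:,1],M[:,2]))
s=plan(.47,.30,.25,71.7,8)
plan(.47,-.06,.26,42,8,s)
E
```

```text
[-9.49629681e-01  3.13374312e-01 -9.70371853e-05] [-9.49629681e-01  3.13374312e-01 -9.70371853e-05]
8 x dx -0.044 dy -0.0303 dz -0.0024 wz 0  |d|=0.0535
8 x dx -0.0236 dy -0.0389 dz -0.0013 wz 3.72  |d|=0.0455
```

Request:
drive_tool([
  {"dx": -0.044, "dy": -0.0303, "dz": -0.0024},
  {"dx": -0.044, "dy": -0.0303, "dz": -0.0024},
  {"dx": -0.044, "dy": -0.0303, "dz": -0.0024},
  {"dx": -0.044, "dy": -0.0303, "dz": -0.0024},
  {"dx": -0.044, "dy": -0.0303, "dz": -0.0024},
  {"dx": -0.044, "dy": -0.0303, "dz": -0.0024},
  {"dx": -0.044, "dy": -0.0303, "dz": -0.0024},
  {"dx": -0.044, "dy": -0.0303, "dz": -0.0024},
  {},
])

```text
schema error: expected keys claw, dx, dy, dz, wx, wy, wz
```

Request:
drive_tool([
  {"claw": 0.085, "dx": -0.044, "dy": -0.0303, "dz": -0.0024, "wx": 0, "wy": 0, "wz": 0},
  {"claw": 0.085, "dx": -0.044, "dy": -0.0303, "dz": -0.0024, "wx": 0, "wy": 0, "wz": 0},
  {"claw": 0.085, "dx": -0.044, "dy": -0.0303, "dz": -0.0024, "wx": 0, "wy": 0, "wz": 0},
  {"claw": 0.085, "dx": -0.044, "dy": -0.0303, "dz": -0.0024, "wx": 0, "wy": 0, "wz": 0},
  {"claw": 0.085, "dx": -0.044, "dy": -0.0303, "dz": -0.0024, "wx": 0, "wy": 0, "wz": 0},
  {"claw": 0.085, "dx": -0.044, "dy": -0.0303, "dz": -0.0024, "wx": 0, "wy": 0, "wz": 0},
  {"claw": 0.085, "dx": -0.044, "dy": -0.0303, "dz": -0.0024, "wx": 0, "wy": 0, "wz": 0},
  {"claw": 0.085, "dx": -0.044, "dy": -0.0303, "dz": -0.0024, "wx": 0, "wy": 0, "wz": 0},
  {"claw": 0.085, "dx": 0, "dy": 0, "dz": 0, "wx": 0, "wy": 0, "wz": 0},
])

```text
t: 1.23
eef_pos: [0.4728, 0.2955, 0.2507]
tool_rot: [0.001, 0.163, 0.987, -0.001]
contact_force: [-0.6, 0.7, -0.2]
gripper_width: 0.993
grasp_force: 0.0
```

Run:
```python
from h import *
pz=pose(); p,d=read_camera('wrist'); np.savez('w1.npz',p=p,d=d,eef=pz[1],q=pz[0].as_quat())
cv2.imwrite('pics/w1.png',cv2.resize(p[:,:,::-1],(800,600)))
print(pz[1],pz[2]['q'],pz[2]['t'])
plan(.47,-.06,.26,42,8)
```

```text
[0.4727916  0.29550567 0.25068239] [-0.81783165  0.26489094  0.17704804  1.82812828 -0.05064482  1.05324001
  0.621589  ] 1.225
8 x dx -0.0235 dy -0.0387 dz -0.0012 wz 3.68  |d|=0.0453
```

Request:
drive_tool([
  {"claw": 0.085, "dx": -0.0235, "dy": -0.0387, "dz": -0.0012, "wx": 0, "wy": 0, "wz": 3.68},
  {"claw": 0.085, "dx": -0.0235, "dy": -0.0387, "dz": -0.0012, "wx": 0, "wy": 0, "wz": 3.68},
  {"claw": 0.085, "dx": -0.0235, "dy": -0.0387, "dz": -0.0012, "wx": 0, "wy": 0, "wz": 3.68},
  {"claw": 0.085, "dx": -0.0235, "dy": -0.0387, "dz": -0.0012, "wx": 0, "wy": 0, "wz": 3.68},
  {"claw": 0.085, "dx": -0.0235, "dy": -0.0387, "dz": -0.0012, "wx": 0, "wy": 0, "wz": 3.68},
  {"claw": 0.085, "dx": -0.0235, "dy": -0.0387, "dz": -0.0012, "wx": 0, "wy": 0, "wz": 3.68},
  {"claw": 0.085, "dx": -0.0235, "dy": -0.0387, "dz": -0.0012, "wx": 0, "wy": 0, "wz": 3.68},
  {"claw": 0.085, "dx": -0.0235, "dy": -0.0387, "dz": -0.0012, "wx": 0, "wy": 0, "wz": 3.68},
  {"claw": 0.085, "dx": 0, "dy": 0, "dz": 0, "wx": 0, "wy": 0, "wz": 0},
])

```text
t: 2.4
eef_pos: [0.4697, -0.0598, 0.2602]
tool_rot: [-0.0, 0.406, 0.914, -0.0]
contact_force: [-0.2, 0.4, -0.6]
gripper_width: 0.998
grasp_force: 0.0
```

Run:
```python
from h import *
pz=pose(); p,d=read_camera('wrist'); np.savez('w2.npz',p=p,d=d,eef=pz[1],q=pz[0].as_quat())
cv2.imwrite('pics/w2.png',cv2.resize(p[:,:,::-1],(800,600)))
print(pz[1],pz[2]['q'],pz[2]['t'])
```

```text
[ 0.46969687 -0.05980432  0.26020163] [-0.43060209  0.10556273  0.46438632  2.01030402 -0.05466246  1.03777405
  0.79327805] 2.4
```

View pics/w2.png

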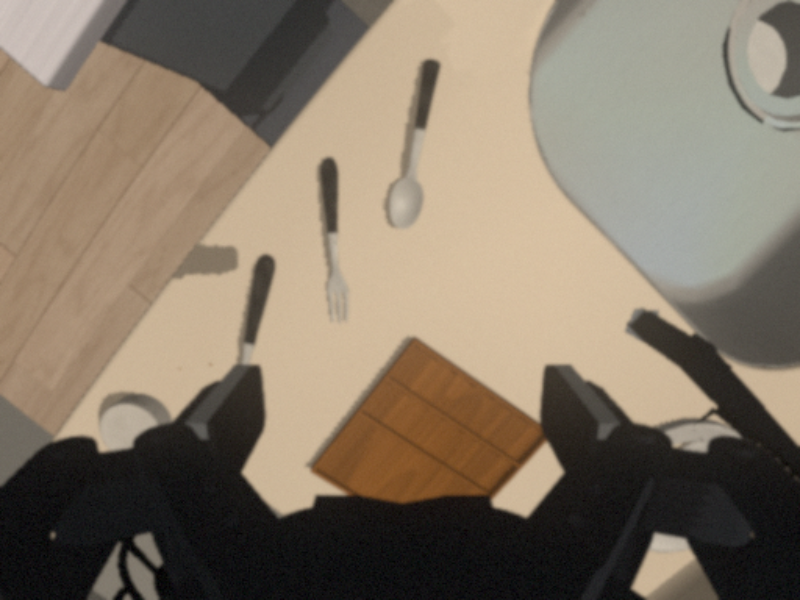

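View pics/w1.png

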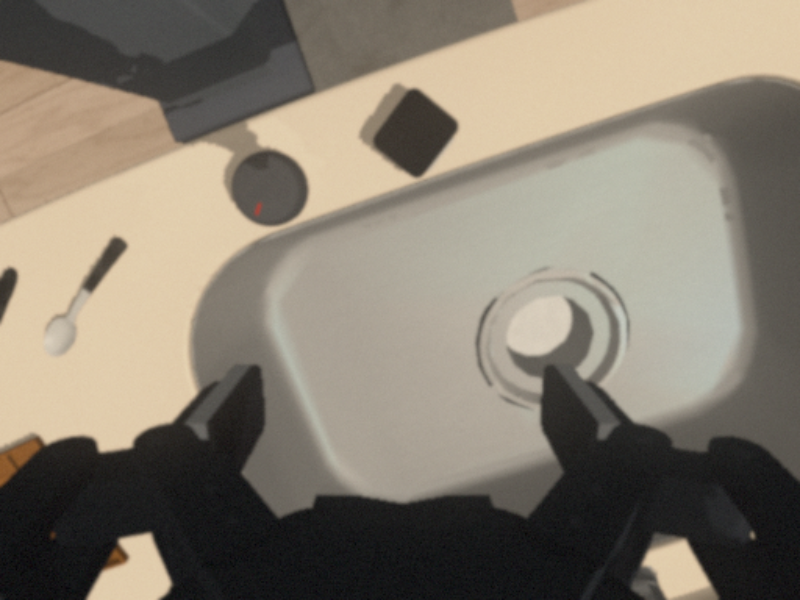

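w1 shows the square tin's top corners at (414,88), (458,128), (417,177) and (373,137), with the timer at (270,187). w2 shows the spoon from (430,60) to (404,228), the cake fork from (328,158) to (338,320), and tray corners at (412,338) and (312,466). The tray's right corner is at about (545,432).

Run:
```python
from h import *
f=.64
def ld(n): a=np.load(n); return (Ro.from_quat(a['q']),a['eef'],None)
P2={'spoon':([(430,60),(404,228)],[.008,.004]),'cake':([(328,158),(338,320)],[.008,.004]),'cakemid':([(321,226),(339,226),(327,260),(341,260)],.006),'spoonmid':([(416,126),(427,127)],.006),'tray':([(412,338),(312,466),(545,432)],.01),'div':([(390,377),(364,411),(517,467),(492,495)],.01)}
for k,(v,z) in P2.items():
    X=onz('wrist',np.array(v)*f,z,ld('w2.npz'))
    print(k,X[:,:2].round(4).tolist(),'mid',X.mean(0)[:2].round(4),'len',np.linalg.norm(X[1]-X[0]).round(4),'yaw',np.degrees(np.arctan2(*(X[1]-X[0])[[1,0]])).round(1))
X=onz('wrist',np.array([(414,88),(458,128),(417,177),(373,137)])*f,.021,ld('w1.npz'))
print('sq',X.round(4).tolist(),X.mean(0)); E=np.roll(X,-1,0)-X
for e in E: print(np.linalg.norm(e).round(4),np.degrees(np.arctan2(e[1],e[0])).round(1))
```

```text
spoon [[0.3836, 0.0665], [0.4575, -0.0456]] mid [0.4205 0.0105] len 0.1343 yaw -56.6
cake [[0.3726, -0.0442], [0.4687, -0.1461]] mid [ 0.4207 -0.0952] len 0.1401 yaw -46.7
cakemid [[0.4039, -0.0912], [0.4153, -0.081], [0.4264, -0.1102], [0.4354, -0.1022]] mid [ 0.4202 -0.0961] len 0.0153 yaw 41.9
spoonmid [[0.4091, 0.0224], [0.4162, 0.0278]] mid [0.4127 0.0251] len 0.0089 yaw 37.2
tray [[0.5278, -0.1128], [0.5452, -0.2766], [0.6871, -0.0984]] mid [ 0.5867 -0.1626] len 0.1648 yaw -84.0
div [[0.5384, -0.1542], [0.5435, -0.1965], [0.6951, -0.1433], [0.7001, -0.1827]] mid [ 0.6193 -0.1692] len 0.0426 yaw -83.2
sq [[0.3556, 0.3432, 0.021], [0.3935, 0.3658, 0.021], [0.4182, 0.3248, 0.021], [0.3791, 0.3025, 0.021]] [0.38661061 0.33405636 0.021     ]
0.0441 30.7
0.0479 -58.9
0.045 -150.3
0.0471 120.0
```

Run:
```python
from h import *
a=np.load('w2.npz'); d=a['d']; M=calibration('wrist')['mount']; c=calibration('wrist')
for u,v in [(250,372),(258,375),(240,400),(555,372),(565,400),(262,400)]:
    u*=.64;v*=.64; z=d[int(v),int(u)]
    s=cv2.undistortPoints(np.array([[[u,v]]]),c['intrinsics'],np.array([c['k1'],0,0,0]))[0,0]
    print((M@np.array([s[0]*z,s[1]*z,z,1]))[:3].round(4), z)
plan(.4195,-.0965,.12,43,5)
plan(.4195,-.0965,.032,43,3,(.4195,-.0965,.12,43))
# cake fork height profile from depth along axis
for n in ['w2']:
    m=(d>0); vv,uu=np.nonzero(m); 
    s=cv2.undistortPoints(np.c_[uu,vv][:,None].astype(float),c['intrinsics'],np.array([c['k1'],0,0,0]))[:,0]
    z=d[vv,uu][:,None]; X=np.c_[s*z,z]; R=Ro.from_quat(a['q']).as_matrix(); W=(X@M[:3,:3].T+M[:3,3])@R.T+a['eef']
    for nm,(cx,cy),yaw in [('cake',(.4205,-.096),-47),('spoon',(.4195,.009),-58)]:
        y=np.radians(yaw); e=np.array([np.cos(y),np.sin(y)]); P=W[:,:2]-[cx,cy]; l=P@e; t=P@[-e[1],e[0]]
        base=np.median(W[(abs(l)<.08)&(abs(t)>.018)&(abs(t)<.03),2])
        print(nm,'table',base)
        for k in np.arange(-.075,.08,.01):
            q=(abs(l-k)<.005)&(abs(t)<.018)&(W[:,2]>base+.0025)
            if q.sum(): print(round(k,3),q.sum(),(np.percentile(W[q,2],90)-base).round(4),(np.median(t[q])).round(4))
```

```text
[ 0.0116 -0.0439 -0.0226] 0.13052663
[ 0.0081 -0.0435 -0.017 ] 0.13680571
[ 0.0084 -0.0434 -0.0333] 0.12094804
[ 0.0123  0.0414 -0.0241] 0.12881058
[ 0.0085  0.0415 -0.0335] 0.120756604
[ 0.     -0.043  -0.0172] 0.13874306
5 x dx 0.0011 dy -0.0127 dz 0.028 wz -0.15  |d|=0.0308
3 x dx 0.0 dy 0.0 dz 0.0293 wz 0  |d|=0.0293
cake table 0.3208920566573297
-0.005 4570 0.0299 -0.0007
0.005 2164 0.0273 0.0004
0.015 1562 0.018 -0.0019
spoon table 0.3471578877754067
0.065 4105 0.0156 -0.0082
0.075 2047 0.0083 0.0025
```

Run:
```python
from h import *
a=np.load('w2.npz'); d=a['d']; M=calibration('wrist')['mount']; print(a['eef'], d.shape,d.dtype)
print(d[::48,::64].round(3))
```

```text
[ 0.46969687 -0.05980432  0.26020163] (384, 512) float32
[[0.351 0.354 0.53  0.755 0.355 0.355 0.504 0.51 ]
 [1.142 1.143 0.666 1.039 0.369 0.369 0.531 0.533]
 [1.195 1.19  1.194 0.386 0.384 0.385 0.552 0.554]
 [1.249 1.245 1.243 0.402 0.394 0.401 0.407 0.574]
 [1.299 1.3   0.417 0.419 0.417 0.417 0.418 0.585]
 [1.362 0.437 0.436 0.437 0.433 0.438 0.435 0.319]
 [1.195 0.46  0.091 0.459 0.453 0.451 0.091 0.455]
 [0.067 0.089 0.064 0.071 0.072 0.072 0.064 0.089]]
```

```bash
cat >> h.py <<'E'
def cloud(npz):
    a=np.load(npz); d=a['d']; c=calibration('wrist'); M=c['mount']; K=c['intrinsics']
    vv,uu=np.mgrid[:384,:512]; s=(np.stack([uu,vv],-1)-K[:2,2])/K[0,0]
    r2=(s**2).sum(-1,keepdims=True); s=s/(1+c['k1']*r2*(1-2*c['k1']*r2))
    T=np.concatenate([s*d[...,None],d[...,None]],-1)@M[:3,:3].T+M[:3,3]
    return T, T@Ro.from_quat(a['q']).as_matrix().T+a['eef']
def profile(W,c,yaw,zmin=.003,h=.018):
    W=W.reshape(-1,3); y=np.radians(yaw); e=np.array([np.cos(y),np.sin(y)]); P=W[:,:2]-c; l=P@e; t=P@[-e[1],e[0]]
    base=np.median(W[(abs(l)<.08)&(abs(t)>h)&(abs(t)<h+.012),2]); print('table',base.round(4))
    for k in np.arange(-.085,.09,.01):
        q=(abs(l-k)<.005)&(abs(t)<h)&(W[:,2]>base+zmin)
        if q.sum(): print(k.round(3),q.sum(),'h',(np.percentile(W[q,2],90)-base).round(4),'t',t[q].min().round(4),t[q].max().round(4))
E
python3 - <<'E'
from h import *
T,W=cloud('w2.npz')
f=(T[...,2]<.05)&(abs(T[...,1])<.06)&(abs(T[...,1])>.03)&(T[...,0]<.03)&(np.arange(384)[:,None]>200)
z=T[f][:,2]; print(f.sum(), np.sort(z)[-30:].round(4))
profile(W,(.4205,-.096),-47); profile(W,(.4195,.009),-58)
E
```

```text
17871 [-0.014  -0.014  -0.014  -0.014  -0.014  -0.014  -0.014  -0.014  -0.0139
 -0.0139 -0.0138 -0.0138 -0.0138 -0.0138 -0.0138 -0.0137 -0.0137 -0.0137
 -0.0136 -0.0136 -0.0135 -0.0133 -0.0133 -0.0133 -0.0132 -0.0132 -0.013
 -0.013  -0.0127 -0.012 ]
table 0.3207
-0.005 4537 h 0.0302 t -0.0144 0.018
0.005 2157 h 0.0272 t -0.0118 0.018
0.015 1546 h 0.0181 t -0.0141 0.0178
table 0.3472
0.025 896 h 0.0561 t -0.0064 -0.0064
0.065 4103 h 0.0156 t -0.018 0.018
0.075 1870 h 0.0083 t -0.018 0.0135
```

Run:
```python
from h import *
T,W=cloud('w2.npz'); a=np.load('w2.npz')
print(T[150,214],W[150,214],a['d'][150,214],T.shape,a['q'])
print(onz('wrist',[(214,150)],0,(Ro.from_quat(a['q']),a['eef'],None)))
c=calibration('wrist'); print(c['mount'])
```

```text
[ 0.01427187 -0.05797119  0.24933418] [ 0.41701898 -0.08806616  0.01088619] 0.39249107 (384, 512, 3) [ 4.06335983e-01  9.13723724e-01 -1.16240430e-04 -1.06100380e-04]
[[ 0.41680623 -0.09019367  0.        ]]
[[ 5.94495076e-05 -9.65963982e-01 -2.58676596e-01  6.61198484e-02]
 [ 9.99999926e-01  1.55508067e-04 -3.50884810e-04 -1.02989467e-03]
 [ 3.79168385e-04 -2.58676556e-01  9.65963920e-01 -1.43081338e-01]
 [ 0.00000000e+00  0.00000000e+00  0.00000000e+00  1.00000000e+00]]
```

Request:
drive_tool([
  {"claw": 0.036, "dx": 0.0011, "dy": -0.0127, "dz": 0.028, "wx": 0, "wy": 0, "wz": -0.15},
  {"claw": 0.036, "dx": 0.0011, "dy": -0.0127, "dz": 0.028, "wx": 0, "wy": 0, "wz": -0.15},
  {"claw": 0.036, "dx": 0.0011, "dy": -0.0127, "dz": 0.028, "wx": 0, "wy": 0, "wz": -0.15},
  {"claw": 0.036, "dx": 0.0011, "dy": -0.0127, "dz": 0.028, "wx": 0, "wy": 0, "wz": -0.15},
  {"claw": 0.036, "dx": 0.0011, "dy": -0.0127, "dz": 0.028, "wx": 0, "wy": 0, "wz": -0.15},
  {"claw": 0.036, "dx": 0, "dy": 0, "dz": 0, "wx": 0, "wy": 0, "wz": 0},
], newtons=30)

```text
t: 3.2
eef_pos: [0.4185, -0.0952, 0.1187]
tool_rot: [-0.002, 0.397, 0.918, -0.001]
contact_force: [0.1, 0.0, -0.3]
gripper_width: 0.421
grasp_force: 0.0
```

```bash
cat >> h.py <<'E'
def shot(name):
    pz=pose(); p,d=read_camera('wrist'); np.savez(name+'.npz',p=p,d=d,eef=pz[1],q=pz[0].as_quat())
    cv2.imwrite(f'pics/{name}.png',cv2.resize(p[:,:,::-1],(800,600))); print(pz[1],'t',pz[2]['t'],'w',pz[2]['gripper_width'])
    return cloud(name+'.npz')
def low(W,z=.06):
    W=W.reshape(-1,3); return W[W[:,2]<z]
E
python3 - <<'E'
from h import *
T,W=shot('w3')
f=(T[...,2]<.05)&(abs(T[...,1])<.06)&(abs(T[...,0])<.03)
z=T[f]; print(f.sum(), z[np.argsort(z[:,2])[-200::20]].round(4))
profile(low(W),(.4205,-.096),-47)
T,W=cloud('w2.npz'); profile(low(W),(.4205,-.096),-47); profile(low(W),(.4195,.009),-58)
E
```

```text
[ 0.41845435 -0.09517023  0.11865081] t 3.2 w 0.4209302499877868
48030 [[ 0.008  -0.0289 -0.0084]
 [ 0.012   0.0181 -0.008 ]
 [-0.0004 -0.0191 -0.0075]
 [ 0.0037  0.0171 -0.0069]
 [ 0.0119  0.0222 -0.0064]
 [ 0.0097 -0.0189 -0.006 ]
 [ 0.0116 -0.0253 -0.0056]
 [-0.0049  0.0171 -0.005 ]
 [-0.0042  0.0172 -0.0043]
 [ 0.0012 -0.019  -0.0028]]
table 0.0007
-0.075 10 h 0.0049 t -0.0037 0.003
-0.065 175 h 0.0065 t -0.007 0.0064
-0.055 213 h 0.0077 t -0.007 0.0065
-0.045 179 h 0.0087 t -0.0062 0.0057
-0.035 162 h 0.0099 t -0.0061 0.0057
-0.025 141 h 0.0107 t -0.0053 0.005
-0.015 115 h 0.0116 t -0.0044 0.0042
-0.005 93 h 0.0114 t -0.0035 0.0043
0.005 79 h 0.0109 t -0.0026 0.0035
0.015 67 h 0.0111 t -0.0017 0.0036
0.025 81 h 0.0082 t -0.0035 0.0065
0.035 90 h 0.0046 t -0.0072 0.0094
0.045 28 h 0.0036 t -0.0081 0.0104
0.055 23 h 0.0038 t -0.0063 0.0096
0.065 36 h 0.0044 t -0.0053 0.0089
0.075 4 h 0.0041 t 0.0013 0.008
table 0.0008
-0.075 3 h 0.004 t -0.0026 -0.0001
-0.065 77 h 0.0063 t -0.0068 0.0062
-0.055 87 h 0.0074 t -0.0072 0.006
-0.045 79 h 0.0089 t -0.0065 0.0057
-0.035 72 h 0.0099 t -0
[... 204 characters left out ...]
083 t -0.0026 0.0058
0.035 45 h 0.0051 t -0.0058 0.0094
0.045 18 h 0.004 t -0.0065 0.0103
0.055 10 h 0.0041 t -0.0067 0.0099
0.065 18 h 0.0048 t -0.006 0.0094
0.075 3 h 0.0052 t -0.0037 0.0078
table 0.0006
-0.065 72 h 0.007 t -0.0049 0.0074
-0.055 77 h 0.0085 t -0.0046 0.007
-0.045 72 h 0.0093 t -0.0041 0.0065
-0.035 71 h 0.0108 t -0.0036 0.0068
-0.025 65 h 0.0117 t -0.0033 0.0063
-0.015 60 h 0.0124 t -0.0032 0.0058
-0.005 55 h 0.0113 t -0.0029 0.0058
0.005 48 h 0.0117 t -0.0029 0.005
0.015 46 h 0.011 t -0.0025 0.0044
0.025 80 h 0.0082 t -0.0081 0.0104
0.035 115 h 0.0064 t -0.0127 0.0135
0.045 75 h 0.0067 t -0.0125 0.0142
0.055 112 h 0.0071 t -0.0123 0.0133
0.065 56 h 0.0081 t -0.0077 0.0096
```

View pics/w3.png

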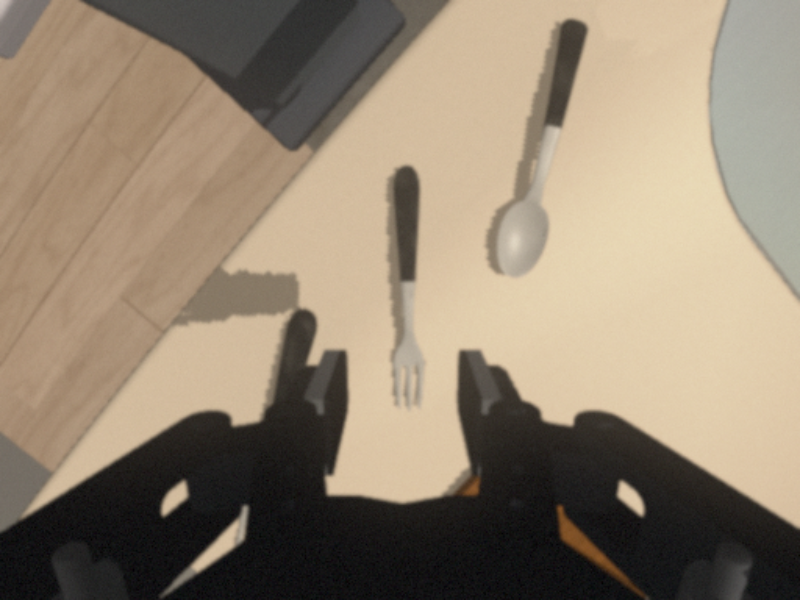

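w3 shows the cake fork centred between the fingers, running from (405,168) to (407,408). The dinner fork's handle end at (300,315) is clear of the left finger.

Request:
drive_tool([
  {"claw": 0.036, "dx": 0, "dy": 0.001, "dz": 0.03, "wx": 0, "wy": 0, "wz": -0.8},
  {"claw": 0.036, "dx": 0, "dy": 0, "dz": 0.03, "wx": 0, "wy": 0, "wz": 0},
  {"claw": 0.036, "dx": 0, "dy": 0, "dz": 0.015, "wx": 0, "wy": 0, "wz": 0},
  {"claw": 0.036, "dx": 0, "dy": 0, "dz": 0.013, "wx": 0, "wy": 0, "wz": 0},
  {"claw": 0.036, "dx": 0, "dy": 0, "dz": 0, "wx": 0, "wy": 0, "wz": 0},
])

```text
t: 3.88
eef_pos: [0.421, -0.0958, 0.0321]
tool_rot: [-0.0, 0.392, 0.92, 0.0]
contact_force: [0.4, 0.4, 0.3]
gripper_width: 0.42
grasp_force: 0.0
```

Run:
```python
from h import *
T,W=shot('w4')
f=(T[...,2]<.05)&(abs(T[...,1])<.04)&(abs(T[...,0])<.013)&(abs(T[...,1])>.012)
z=T[f]; z=z[z[:,2]<.015]; print(z[np.argsort(z[:,2])[-200::20]].round(4))
```

```text
[ 0.42104293 -0.0958295   0.03205804] t 3.875 w 0.42024310196629383
[[ 0.008   0.0275 -0.0083]
 [ 0.0121  0.021  -0.008 ]
 [ 0.0114  0.0187 -0.0075]
 [ 0.0116  0.0227 -0.0069]
 [ 0.0114  0.0223 -0.0065]
 [ 0.0112 -0.0198 -0.0059]
 [ 0.0115  0.0224 -0.0054]
 [-0.0066 -0.019  -0.0051]
 [-0.0014 -0.0189 -0.0043]
 [ 0.0014  0.0171 -0.003 ]]
```

View pics/w4.png

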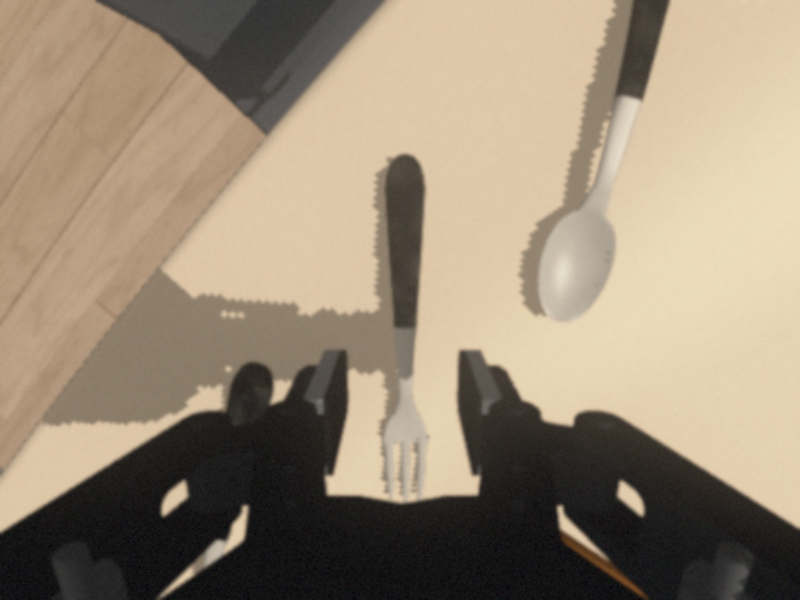

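w4 shows the open fingertips, at (347,350) and (459,350), still about 35 mm above the table. The real tips therefore sit near the TCP and not 25 mm ahead of it, so I'll descend in small checked steps.

Request:
drive_tool([
  {"claw": 0.036, "dx": 0, "dy": 0, "dz": 0.005, "wx": 0, "wy": 0, "wz": 0},
  {"claw": 0.036, "dx": 0, "dy": 0, "dz": 0.004, "wx": 0, "wy": 0, "wz": 0},
])

```text
t: 4.18
eef_pos: [0.4212, -0.096, 0.0234]
tool_rot: [0.0, 0.392, 0.92, 0.0]
contact_force: [-0.9, -0.1, 0.3]
gripper_width: 0.428
grasp_force: 0.0
```

Request:
drive_tool([
  {"claw": 0.036, "dx": 0, "dy": 0, "dz": 0.004, "wx": 0, "wy": 0, "wz": 0},
  {"claw": 0.036, "dx": 0, "dy": 0, "dz": 0.002, "wx": 0, "wy": 0, "wz": 0},
])

```text
t: 4.42
eef_pos: [0.4208, -0.096, 0.017]
tool_rot: [-0.0, 0.392, 0.92, -0.0]
contact_force: [-0.1, 0.1, -0.8]
gripper_width: 0.418
grasp_force: 0.0
```

Request:
drive_tool([
  {"claw": 0.036, "dx": 0, "dy": 0, "dz": 0.004, "wx": 0, "wy": 0, "wz": 0},
  {"claw": 0.036, "dx": 0, "dy": 0, "dz": 0.004, "wx": 0, "wy": 0, "wz": 0},
  {"claw": 0.0, "dx": 0, "dy": 0, "dz": 0.0, "wx": 0, "wy": 0, "wz": 0},
  {"claw": 0.0, "dx": 0, "dy": 0, "dz": 0, "wx": 0, "wy": 0, "wz": 0},
  {"claw": 0.0, "dx": 0, "dy": 0, "dz": 0, "wx": 0, "wy": 0, "wz": 0},
  {"claw": 0.0, "dx": 0, "dy": 0, "dz": 0, "wx": 0, "wy": 0, "wz": 0},
], newtons=30)

```text
t: 5.18
eef_pos: [0.4208, -0.0961, 0.0094]
tool_rot: [0.0, 0.392, 0.92, 0.0]
contact_force: [-1.5, 0.1, 6.7]
gripper_width: 0.069
grasp_force: 25.5
```

Run:
```python
from h import *
s=plan(.4208,-.0961,.11,43.9,3)
plan(.617,-.172,.11,95.5,7,s)
```

```text
3 x dx -0.0 dy -0.0 dz -0.0335 wz 0  |d|=0.0335
7 x dx -0.031 dy 0.0016 dz -0.0 wz -7.38  |d|=0.0310
```

Request:
drive_tool([
  {"claw": 0, "dx": 0, "dy": 0, "dz": -0.02, "wx": 0, "wy": 0, "wz": 0},
  {"claw": 0, "dx": 0, "dy": 0, "dz": -0.04, "wx": 0, "wy": 0, "wz": 0},
  {"claw": 0, "dx": 0, "dy": 0, "dz": -0.04, "wx": 0, "wy": 0, "wz": 0},
  {"claw": 0, "dx": -0.031, "dy": 0.0016, "dz": 0, "wx": 0, "wy": 0, "wz": -7.38},
  {"claw": 0, "dx": -0.031, "dy": 0.0016, "dz": 0, "wx": 0, "wy": 0, "wz": -7.38},
  {"claw": 0, "dx": -0.031, "dy": 0.0016, "dz": 0, "wx": 0, "wy": 0, "wz": -7.38},
  {"claw": 0, "dx": -0.031, "dy": 0.0016, "dz": 0, "wx": 0, "wy": 0, "wz": -7.38},
  {"claw": 0, "dx": -0.031, "dy": 0.0016, "dz": 0, "wx": 0, "wy": 0, "wz": -7.38},
  {"claw": 0, "dx": -0.031, "dy": 0.0016, "dz": 0, "wx": 0, "wy": 0, "wz": -7.38},
  {"claw": 0, "dx": -0.031, "dy": 0.0016, "dz": 0, "wx": 0, "wy": 0, "wz": -7.38},
  {"claw": 0, "dx": 0, "dy": 0, "dz": 0, "wx": 0, "wy": 0, "wz": 0},
])

```text
t: 6.55
eef_pos: [0.6189, -0.171, 0.1089]
tool_rot: [0.001, -0.049, 0.999, 0.0]
contact_force: [-0.6, 0.4, -1.1]
gripper_width: 0.004
grasp_force: 0.0
```

Run:
```python
from h import *
T,W=shot('w5')
f=(abs(T[...,1])<.03)&(abs(T[...,0])<.09)&(T[...,2]<.04)&(T[...,2]>-.03)
z=T[f]
for x in np.arange(-.08,.085,.01):
    q=z[abs(z[:,0]-x)<.005]
    if len(q): print(x.round(3),len(q),'y',np.percentile(q[:,1],[5,50,95]).round(4),'z',np.percentile(q[:,2],[5,50,99]).round(4))
```

```text
[ 0.61892413 -0.17102753  0.10887293] t 6.55 w 0.0036786530929754195
0.01 1244 y [-0.012  -0.      0.0124] z [-0.029  -0.0194 -0.0058]
```

View pics/w5.png

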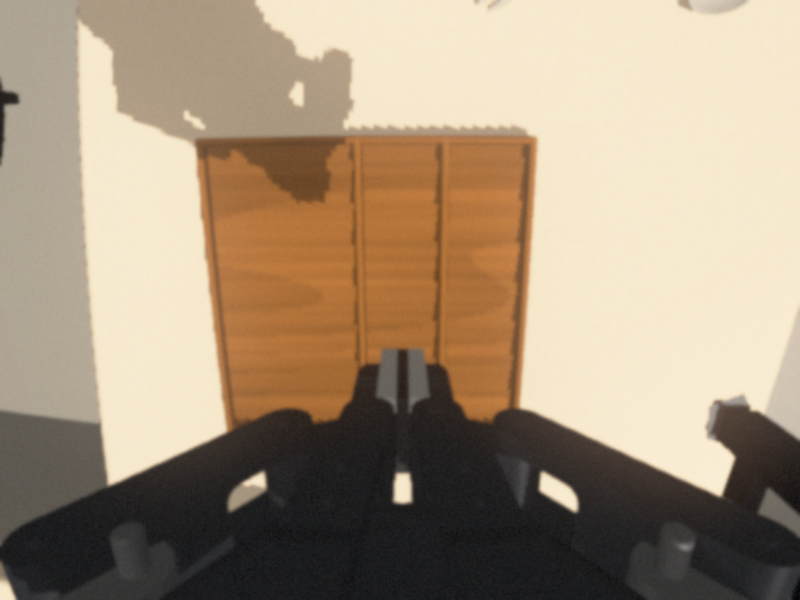

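w5 shows the closed fingers empty: the grip was too high and the fork slipped out. It gives a clear tray view, with near corners at (197,138) and (536,136), dividers at (355,142) and (443,142), left wall to (231,420) and right wall to (517,410).

Run:
```python
from h import *
f=.64; a=np.load('w5.npz'); pz=(Ro.from_quat(a['q']),a['eef'],None)
px=np.array([(197,138),(536,136),(231,420),(517,410),(355,142),(443,142),(362,358),(439,358)])*f
X=onz('wrist',px,.01,pz)[:,:2]; print(X.round(4).tolist())
e=X[2]-X[0]; print('yaw',np.degrees(np.arctan2(e[1],e[0])), np.degrees(np.arctan2(*(X[3]-X[1])[::-1])), np.degrees(np.arctan2(*(X[1]-X[0])[::-1]))-90, 'width',np.linalg.norm(X[1]-X[0]))
y=np.radians(5.5); ex=np.array([np.cos(y),np.sin(y)]); ey=np.array([-ex[1],ex[0]])
near=(X[0]+X[1])/2; print('c from near',near+ex*.083)
for i,t in [(4,-.004),(5,.040),(6,-.004),(7,.04)]: print('y0 via div',((X[i]-near-0*ex)@ey-t).round(4))
# from top view: refit corners
T,W=cloud('w5.npz'); L=low(W,.03)
import sys
P=(L[:,:2]-(near+ex*.083)); l=P@ex; t=P@ey
for lo in np.arange(-.096,.1,.004):
    q=(abs(t-lo)<.002)&(l>-.07)&(l<-.01)
    if q.sum(): print(lo.round(3),q.sum(),np.median(L[q,2]).round(4),end=' | ')
print()
for lo in np.arange(-.1,.0,.004):
    q=(abs(l-lo)<.002)&(t>-.03)&(t<.03)
    if q.sum(): print(lo.round(3),q.sum(),np.median(L[q,2]).round(4),end=' | ')
plan(.421,-.096,.10,44,7)
```

```text
[[0.5458, -0.2815], [0.529, -0.113], [0.7021, -0.2635], [0.6788, -0.0984], [0.541, -0.2021], [0.5368, -0.1587], [0.6551, -0.1898], [0.6509, -0.1472]]
yaw 6.571662710077134 5.55966124164287 5.692592738043359 width 0.16939593785199675
c from near [ 0.61997706 -0.18930253]
y0 via div -0.0011
y0 via div -0.0015
y0 via div 0.0001
y0 via div -0.0011
-0.096 320 0.0006 | -0.092 308 0.0007 | -0.088 26 0.0016 | -0.084 510 0.0098 | -0.08 366 0.0047 | -0.076 342 0.0046 | -0.072 342 0.0047 | -0.068 346 0.0047 | -0.064 350 0.0046 | -0.06 340 0.0046 | -0.056 355 0.0046 | -0.052 352 0.0046 | -0.048 344 0.0046 | -0.044 347 0.0047 | -0.04 353 0.0046 | -0.036 348 0.0046 | -0.032 350 0.0047 | -0.028 347 0.0046 | -0.024 357 0.0047 | -0.02 351 0.0047 | -0.016 353 0.0046 | -0.012 357 0.0046 | -0.008 305 0.0047 | -0.004 417 0.0103 | 0.0 355 0.0047 | 0.004 366 0.0047 | 0.008 369 0.0046 | 0.012 368 0.0047 | 0.016 340 0.0046 | 0.02 337 0.0047 | 0.024 358 0.0046 | 0.028 362 0.0046 | 0.032 351 0.0046 | 0.036 395 0.0047 | 0.04 359 0.0104 | 0.044 321 0.0047 | 0.048 353 0.0046 | 0.052 351 0.0046 | 0.056 349 0.0046 | 0.06 355 0.0046 | 0.064 351 0.0046 | 0.068 355 0.0046 | 0.072 347 0.0046 | 0.076 349 0.0045 | 0.08 480 0.0049 | 0.084 297 0.0104 | 0.088 180 0.0006 | 0.092 335 0.0006 | 0.096 332 0.0006 | 
-0.1 397 0.0005 | -0.096 423 0.0006 | -0.092 384 0.0006 | -0.088 373 0.0006 | -0.084 319 0.0009 | -0.08 441 0.0103 | -0.076 379 0.0047 | -0.072 406 0.0046 | -0.068 415 0.0046 | -0.064 371 0.0047 | -0.06 368 0.0046 | -0.056 367 0.0048 | -0.052 365 0.0047 | -0.048 364 0.0048 | -0.044 364 0.0048 | -0.04 350 0.0047 | -0.036 322 0.0048 | -0.032 341 0.0047 | -0.028 358 0.0047 | -0.024 358 0.0048 | -0.02 323 0.0049 | -0.016 326 0.0046 | -0.012 350 0.0047 | -0.008 311 0.0048 | -0.004 329 0.0047 | 7 x dx 0.0309 dy 0.0024 dz 0.0012 wz 7.35  |d|=0.0310
```

Request:
drive_tool([
  {"claw": 0.03, "dx": 0.0309, "dy": 0.0024, "dz": 0.0012, "wx": 0, "wy": 0, "wz": 7.35},
  {"claw": 0.03, "dx": 0.0309, "dy": 0.0024, "dz": 0.0012, "wx": 0, "wy": 0, "wz": 7.35},
  {"claw": 0.03, "dx": 0.0309, "dy": 0.0024, "dz": 0.0012, "wx": 0, "wy": 0, "wz": 7.35},
  {"claw": 0.03, "dx": 0.0309, "dy": 0.0024, "dz": 0.0012, "wx": 0, "wy": 0, "wz": 7.35},
  {"claw": 0.03, "dx": 0.0309, "dy": 0.0024, "dz": 0.0012, "wx": 0, "wy": 0, "wz": 7.35},
  {"claw": 0.03, "dx": 0.0309, "dy": 0.0024, "dz": 0.0012, "wx": 0, "wy": 0, "wz": 7.35},
  {"claw": 0.03, "dx": 0.0309, "dy": 0.0024, "dz": 0.0012, "wx": 0, "wy": 0, "wz": 7.35},
  {"claw": 0.03, "dx": 0, "dy": 0, "dz": 0, "wx": 0, "wy": 0, "wz": 0},
])

```text
t: 7.6
eef_pos: [0.4178, -0.095, 0.1004]
tool_rot: [-0.002, 0.39, 0.921, 0.0]
contact_force: [0.8, -0.2, 0.5]
gripper_width: 0.352
grasp_force: 0.0
```

```bash
cat >> h.py <<'E'
def fit(W,guess,yaw,half=.085,h=.02):
    """centre and yaw of a long thing near guess, from points 3 mm over the table"""
    L=low(W,.03); c=np.array(guess); 
    for _ in range(3):
        y=np.radians(yaw); e=np.array([np.cos(y),np.sin(y)]); n=np.array([-e[1],e[0]]); P=L[:,:2]-c; l=P@e; t=P@n
        q=(abs(l)<half)&(abs(t)<h)&(L[:,2]>.0036)
        k=np.array([np.median(t[q&(abs(l-b)<.004)]) if (q&(abs(l-b)<.004)).sum() else np.nan for b in np.arange(-.06,.02,.008)]); b=np.arange(-.06,.02,.008)[~np.isnan(k)]
        m=np.polyfit(b,k[~np.isnan(k)],1); mid=(np.percentile(l[q],.5)+np.percentile(l[q],99.5))/2; ln=np.ptp(np.percentile(l[q],[.5,99.5]))
        c=c+e*mid+n*np.polyval(m,mid); yaw+=np.degrees(m[0])
    print('centre',c.round(4),'yaw',round(yaw,1),'len',ln.round(4)); return c,yaw
E
python3 - <<'E'
from h import *
T,W=shot('w6')
c,y=fit(W,(.421,-.096),-46.5); profile(low(W),c,y)
plan(*c,.02,y+90,3)
E
```

```text
[ 0.41783354 -0.09500137  0.10036792] t 7.6 w 0.35249482433125046
centre [ 0.4197 -0.0965] yaw -46.7 len 0.1402
table 0.0007
-0.075 9 h 0.0039 t -0.0034 0.0028
-0.065 208 h 0.0063 t -0.0071 0.0069
-0.055 239 h 0.0077 t -0.0071 0.0069
-0.045 209 h 0.0088 t -0.0062 0.0063
-0.035 183 h 0.0098 t -0.0054 0.0057
-0.025 162 h 0.0107 t -0.0053 0.0051
-0.015 146 h 0.0115 t -0.0043 0.0045
-0.005 106 h 0.0112 t -0.0034 0.0039
0.005 88 h 0.0109 t -0.0025 0.0032
0.015 76 h 0.0105 t -0.0024 0.0027
0.025 90 h 0.0082 t -0.0048 0.0055
0.035 101 h 0.0051 t -0.0082 0.0074
0.045 24 h 0.0035 t -0.009 0.0085
0.055 15 h 0.0041 t -0.0055 0.0087
0.065 44 h 0.0048 t -0.0072 0.008
0.075 10 h 0.005 t -0.0062 0.0063
3 x dx -0.0001 dy -0.0001 dz 0.0269 wz 0.26  |d|=0.0269
```

Request:
drive_tool([
  {"claw": 0.03, "dx": 0, "dy": 0, "dz": 0.04, "wx": 0, "wy": 0, "wz": 0.8},
  {"claw": 0.03, "dx": 0, "dy": 0, "dz": 0.04, "wx": 0, "wy": 0, "wz": 0},
  {"claw": 0.03, "dx": 0, "dy": 0, "dz": 0.01, "wx": 0, "wy": 0, "wz": 0},
  {"claw": 0.03, "dx": 0, "dy": 0, "dz": 0.004, "wx": 0, "wy": 0, "wz": 0},
  {"claw": 0.03, "dx": 0, "dy": 0, "dz": 0.001, "wx": 0, "wy": 0, "wz": 0},
])

```text
t: 8.28
eef_pos: [0.4219, -0.0968, 0.0066]
tool_rot: [0.001, 0.397, 0.918, 0.0]
contact_force: [-0.3, 0.6, -1.0]
gripper_width: 0.352
grasp_force: 0.0
```

Request:
drive_tool([
  {"claw": 0.03, "dx": 0, "dy": 0, "dz": 0.003, "wx": 0, "wy": 0, "wz": 0},
  {"claw": 0.03, "dx": 0, "dy": 0, "dz": 0.001, "wx": 0, "wy": 0, "wz": 0},
  {"claw": 0.03, "dx": 0, "dy": 0, "dz": 0, "wx": 0, "wy": 0, "wz": 0},
])

```text
t: 8.65
eef_pos: [0.4211, -0.0963, 0.002]
tool_rot: [0.0, 0.397, 0.918, 0.0]
contact_force: [0.5, -0.6, 0.4]
gripper_width: 0.352
grasp_force: 0.0
```

Request:
drive_tool([
  {"claw": 0.0, "dx": 0, "dy": 0, "dz": 0, "wx": 0, "wy": 0, "wz": 0},
  {"claw": 0, "dx": 0, "dy": 0, "dz": 0, "wx": 0, "wy": 0, "wz": 0},
  {"claw": 0, "dx": 0, "dy": 0, "dz": 0, "wx": 0, "wy": 0, "wz": 0},
  {"claw": 0, "dx": 0, "dy": 0, "dz": 0, "wx": 0, "wy": 0, "wz": 0},
], newtons=40)

```text
t: 9.15
eef_pos: [0.4211, -0.0964, 0.0021]
tool_rot: [0.0, 0.397, 0.918, 0.0]
contact_force: [-1.0, -0.6, 5.2]
gripper_width: 0.185
grasp_force: 39.0
```

Run:
```python
from h import *
R,p,_=pose(); ty=R.as_matrix()[:,1]; yaw=np.degrees(np.arctan2(ty[1],ty[0])); print(yaw)
s=(p[0],p[1],.092,yaw)
plan(.6192,-.1714,.092,95.6+(yaw-43.3),7,s)
```

```text
43.25453376123945
7 x dx -0.0313 dy 0.002 dz -0.0 wz -7.47  |d|=0.0314
```

Request:
drive_tool([
  {"claw": 0, "dx": 0, "dy": 0, "dz": -0.01, "wx": 0, "wy": 0, "wz": 0},
  {"claw": 0, "dx": 0, "dy": 0, "dz": -0.03, "wx": 0, "wy": 0, "wz": 0},
  {"claw": 0, "dx": 0, "dy": 0, "dz": -0.05, "wx": 0, "wy": 0, "wz": 0},
  {"claw": 0, "dx": -0.0313, "dy": 0.002, "dz": 0, "wx": 0, "wy": 0, "wz": -7.47},
  {"claw": 0, "dx": -0.0313, "dy": 0.002, "dz": 0, "wx": 0, "wy": 0, "wz": -7.47},
  {"claw": 0, "dx": -0.0313, "dy": 0.002, "dz": 0, "wx": 0, "wy": 0, "wz": -7.47},
  {"claw": 0, "dx": -0.0313, "dy": 0.002, "dz": 0, "wx": 0, "wy": 0, "wz": -7.47},
  {"claw": 0, "dx": -0.0313, "dy": 0.002, "dz": 0, "wx": 0, "wy": 0, "wz": -7.47},
  {"claw": 0, "dx": -0.0313, "dy": 0.002, "dz": 0, "wx": 0, "wy": 0, "wz": -7.47},
  {"claw": 0, "dx": -0.0313, "dy": 0.002, "dz": 0, "wx": 0, "wy": 0, "wz": -7.47},
  {"claw": 0, "dx": 0, "dy": 0, "dz": 0, "wx": 0, "wy": 0, "wz": 0},
])

```text
t: 10.52
eef_pos: [0.6215, -0.1709, 0.0923]
tool_rot: [0.001, -0.049, 0.999, -0.0]
contact_force: [-0.3, -0.0, 0.5]
gripper_width: 0.18
grasp_force: 39.1
```

Run:
```python
from h import *
T,W=shot('w7')
f=(abs(T[...,1])<.03)&(abs(T[...,0])<.09)&(T[...,2]<.04)&(T[...,2]>-.03)
z=T[f]
for x in np.arange(-.08,.085,.01):
    q=z[abs(z[:,0]-x)<.005]
    if len(q): print(x.round(3),len(q),'y',np.percentile(q[:,1],[5,50,95]).round(4),'z',np.percentile(q[:,2],[5,50,99]).round(4))
```

```text
[ 0.62148736 -0.17090144  0.0922642 ] t 10.525 w 0.18032224881471418
-0.05 103 y [-0.0074  0.0005  0.0084] z [-0.0014 -0.0003  0.0015]
-0.04 427 y [-0.0079  0.0005  0.0088] z [-0.0017 -0.0006  0.0007]
-0.03 301 y [-0.006   0.0005  0.0065] z [-0.004  -0.0024 -0.0006]
-0.02 168 y [-0.0027  0.0004  0.0036] z [-0.0082 -0.006  -0.0037]
-0.01 252 y [-0.0076  0.0004  0.008 ] z [-0.0253 -0.0084 -0.0068]
-0.0 382 y [-0.0076  0.0004  0.008 ] z [-0.0245 -0.0085 -0.0051]
0.01 1622 y [-0.0193 -0.0001  0.0196] z [-0.0286 -0.0162 -0.0035]
0.02 392 y [-0.0039 -0.0001  0.0042] z [-0.0099 -0.0088 -0.0068]
0.03 478 y [-0.0047 -0.0001  0.0051] z [-0.009  -0.0079 -0.0056]
0.04 554 y [-0.0052 -0.0001  0.0055] z [-0.0081 -0.0069 -0.0049]
0.05 623 y [-0.006  -0.0001  0.0059] z [-0.0071 -0.0058 -0.0039]
0.06 679 y [-0.0064 -0.0001  0.0063] z [-0.0059 -0.0047 -0.0023]
0.07 445 y [-0.0055 -0.0001  0.005 ] z [-0.0047 -0.003  -0.0004]
```

View pics/w7.png

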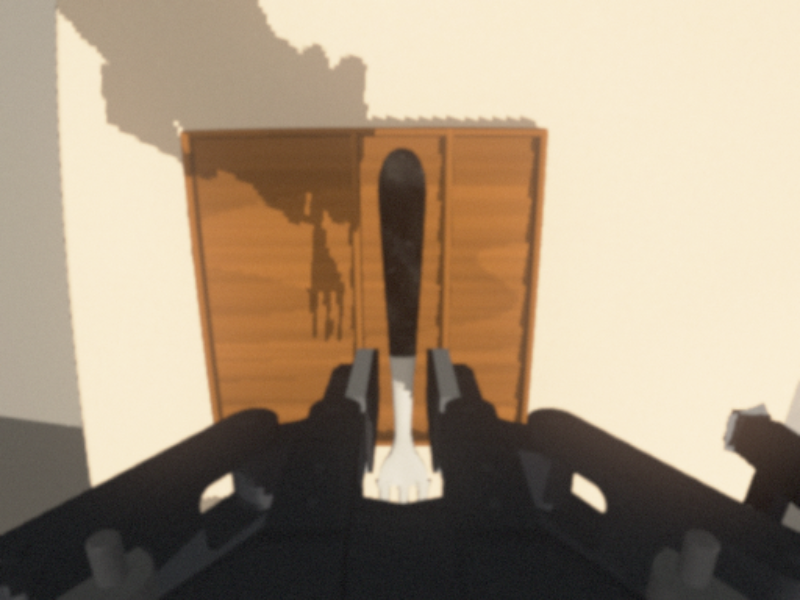

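w7 shows the cake fork held level and straight, handle end at (403,150), with the slot directly below it between the dividers at x=358 and x=446. Now lower and release.

Request:
drive_tool([
  {"claw": 0, "dx": 0, "dy": 0, "dz": 0.04, "wx": 0, "wy": 0, "wz": 0},
  {"claw": 0, "dx": 0, "dy": 0, "dz": 0.03, "wx": 0, "wy": 0, "wz": 0},
  {"claw": 0, "dx": 0, "dy": 0, "dz": 0.01, "wx": 0, "wy": 0, "wz": 0},
  {"claw": 0, "dx": 0, "dy": 0, "dz": 0.002, "wx": 0, "wy": 0, "wz": 0},
  {"claw": 0, "dx": 0, "dy": 0, "dz": 0, "wx": 0, "wy": 0, "wz": 0},
])

```text
t: 11.2
eef_pos: [0.6201, -0.1716, 0.011]
tool_rot: [0.001, -0.048, 0.999, -0.0]
contact_force: [1.3, -1.1, -0.0]
gripper_width: 0.18
grasp_force: 39.1
```

Request:
drive_tool([
  {"claw": 0.022, "dx": 0, "dy": 0, "dz": 0, "wx": 0, "wy": 0, "wz": 0},
  {"claw": 0.03, "dx": 0, "dy": 0, "dz": 0, "wx": 0, "wy": 0, "wz": 0},
  {"claw": 0.03, "dx": 0, "dy": 0, "dz": 0, "wx": 0, "wy": 0, "wz": 0},
  {"claw": 0.03, "dx": 0, "dy": 0, "dz": -0.02, "wx": 0, "wy": 0, "wz": 0},
  {"claw": 0.03, "dx": 0, "dy": 0, "dz": -0.05, "wx": 0, "wy": 0, "wz": 0},
  {"claw": 0.03, "dx": 0, "dy": 0, "dz": -0.03, "wx": 0, "wy": 0, "wz": 0},
  {"claw": 0.03, "dx": 0, "dy": 0, "dz": 0, "wx": 0, "wy": 0, "wz": 0},
])

```text
t: 12.08
eef_pos: [0.6218, -0.1721, 0.1141]
tool_rot: [0.003, -0.048, 0.999, -0.001]
contact_force: [-0.8, -0.0, -0.8]
gripper_width: 0.356
grasp_force: 0.0
```

```bash
cat >> h.py <<'E'
TC=np.array([.621,-.1893]); TY=np.radians(5.6)
def tray(W,zmax=.05):
    L=low(W,zmax); e=np.array([np.cos(TY),np.sin(TY)]); P=L[:,:2]-TC
    return np.c_[P@e,P@[-e[1],e[0]],L[:,2]]
E
python3 - <<'E'
from h import *
T,W=shot('w8')
q=tray(W); q=q[(q[:,1]>-.001)&(q[:,1]<.036)&(abs(q[:,0])<.077)&(q[:,2]>.0075)]
for b in np.arange(-.075,.08,.01):
    k=q[abs(q[:,0]-b)<.005]
    if len(k): print(b.round(3),len(k),k[:,1].min().round(4),k[:,1].max().round(4),np.percentile(k[:,2],95).round(4))
s=plan(.4195,.009,.11,32,7)
E
```

```text
[ 0.62180874 -0.17210132  0.11412079] t 12.075 w 0.3556174995310719
-0.075 22 0.0135 0.0215 0.0088
-0.065 193 0.0103 0.0239 0.0113
-0.055 222 0.0102 0.024 0.0126
-0.045 201 0.011 0.024 0.0138
-0.035 170 0.0118 0.0232 0.0148
-0.025 154 0.0125 0.0224 0.0158
-0.015 130 0.0133 0.0216 0.0166
-0.005 99 0.0141 0.0216 0.0162
0.005 86 0.0149 0.0208 0.0158
0.015 63 0.0157 0.02 0.0154
0.025 86 0.013 0.0236 0.013
0.035 110 0.0103 0.0263 0.0096
0.045 25 0.0094 0.0264 0.0086
0.055 26 0.0101 0.0265 0.0088
0.065 41 0.011 0.0257 0.0097
0.075 7 0.01 0.0294 0.01
7 x dx 0.0381 dy 0.014 dz 0.0003 wz 9.08  |d|=0.0406
```

Request:
drive_tool([
  {"claw": 0.035, "dx": 0.0381, "dy": 0.014, "dz": 0.0003, "wx": 0, "wy": 0, "wz": 9.08},
  {"claw": 0.035, "dx": 0.0381, "dy": 0.014, "dz": 0.0003, "wx": 0, "wy": 0, "wz": 9.08},
  {"claw": 0.035, "dx": 0.0381, "dy": 0.014, "dz": 0.0003, "wx": 0, "wy": 0, "wz": 9.08},
  {"claw": 0.035, "dx": 0.0381, "dy": 0.014, "dz": 0.0003, "wx": 0, "wy": 0, "wz": 9.08},
  {"claw": 0.035, "dx": 0.0381, "dy": 0.014, "dz": 0.0003, "wx": 0, "wy": 0, "wz": 9.08},
  {"claw": 0.035, "dx": 0.0381, "dy": 0.014, "dz": 0.0003, "wx": 0, "wy": 0, "wz": 9.08},
  {"claw": 0.035, "dx": 0.0381, "dy": 0.014, "dz": 0.0003, "wx": 0, "wy": 0, "wz": 9.08},
  {"claw": 0.035, "dx": 0, "dy": 0, "dz": 0, "wx": 0, "wy": 0, "wz": 0},
  {"claw": 0.035, "dx": 0, "dy": 0, "dz": 0, "wx": 0, "wy": 0, "wz": 0},
])

```text
t: 13.25
eef_pos: [0.4183, 0.0087, 0.1075]
tool_rot: [-0.0, 0.484, 0.875, -0.0]
contact_force: [0.3, -0.2, -0.0]
gripper_width: 0.41
grasp_force: 0.0
```

Run:
```python
from h import *
T,W=shot('w9')
c,y=fit(W,(.4195,.009),-58); profile(low(W),c,y)
s=plan(*c,.08,y+90,3); print(pose()[2]['q'])
```

```text
[0.41825005 0.00870381 0.10750465] t 13.25 w 0.4103271041225725
centre [0.4194 0.0112] yaw -58.4 len 0.1339
table 0.0007
-0.065 164 h 0.0068 t -0.0067 0.0069
-0.055 202 h 0.0081 t -0.0059 0.0062
-0.045 188 h 0.0093 t -0.0058 0.0062
-0.035 169 h 0.0103 t -0.0049 0.0056
-0.025 151 h 0.0114 t -0.0049 0.0049
-0.015 132 h 0.0121 t -0.004 0.0043
-0.005 124 h 0.0113 t -0.0039 0.0044
0.005 111 h 0.0113 t -0.0038 0.0037
0.015 83 h 0.0111 t -0.0037 0.0031
0.025 119 h 0.0089 t -0.0088 0.0076
0.035 203 h 0.0067 t -0.0131 0.0131
0.045 159 h 0.0067 t -0.0132 0.0133
0.055 214 h 0.0067 t -0.0132 0.0126
0.065 167 h 0.0077 t -0.0096 0.0101
3 x dx 0.0007 dy 0.0008 dz 0.0092 wz 0.12  |d|=0.0093
[-0.61796697  0.26639024  0.51940982  2.28200528 -0.22015326  0.63887593
  0.62240394]
```

Request:
drive_tool([
  {"claw": 0.035, "dx": 0.002, "dy": 0.0024, "dz": 0.04, "wx": 0, "wy": 0, "wz": 0.36},
  {"claw": 0.035, "dx": 0, "dy": 0, "dz": 0.04, "wx": 0, "wy": 0, "wz": 0},
  {"claw": 0.035, "dx": 0, "dy": 0, "dz": 0.015, "wx": 0, "wy": 0, "wz": 0},
  {"claw": 0.035, "dx": 0, "dy": 0, "dz": 0.006, "wx": 0, "wy": 0, "wz": 0},
  {"claw": 0.035, "dx": 0, "dy": 0, "dz": 0.003, "wx": 0, "wy": 0, "wz": 0},
  {"claw": 0.035, "dx": 0, "dy": 0, "dz": 0, "wx": 0, "wy": 0, "wz": 0},
])

```text
t: 14.05
eef_pos: [0.42, 0.0119, 0.0044]
tool_rot: [0.0, 0.488, 0.873, 0.001]
contact_force: [-0.1, 0.2, -0.2]
gripper_width: 0.412
grasp_force: 0.0
```

Request:
drive_tool([
  {"claw": 0.035, "dx": 0, "dy": 0, "dz": 0.002, "wx": 0, "wy": 0, "wz": 0},
  {"claw": 0, "dx": 0, "dy": 0, "dz": 0, "wx": 0, "wy": 0, "wz": 0},
  {"claw": 0, "dx": 0, "dy": 0, "dz": 0, "wx": 0, "wy": 0, "wz": 0},
  {"claw": 0, "dx": 0, "dy": 0, "dz": 0, "wx": 0, "wy": 0, "wz": 0},
  {"claw": 0, "dx": 0, "dy": 0, "dz": 0, "wx": 0, "wy": 0, "wz": 0},
], newtons=40)

```text
t: 14.68
eef_pos: [0.4197, 0.0121, 0.0022]
tool_rot: [0.0, 0.488, 0.873, 0.0]
contact_force: [-0.6, -0.3, 5.9]
gripper_width: 0.227
grasp_force: 38.8
```

Run:
```python
from h import *
R,p,_=pose(); ty=R.as_matrix()[:,1]; yaw=np.degrees(np.arctan2(ty[1],ty[0])); print(yaw)
s=(p[0],p[1],p[2]+.09,yaw); plan(.615,-.1276,.092,95.6+yaw-31.6,8,s)
```

```text
31.629312128467497
8 x dx -0.0315 dy -0.0029 dz 0.0 wz -8.0  |d|=0.0316
```

Request:
drive_tool([
  {"claw": 0, "dx": 0, "dy": 0, "dz": -0.01, "wx": 0, "wy": 0, "wz": 0},
  {"claw": 0, "dx": 0, "dy": 0, "dz": -0.03, "wx": 0, "wy": 0, "wz": 0},
  {"claw": 0, "dx": 0, "dy": 0, "dz": -0.05, "wx": 0, "wy": 0, "wz": 0},
  {"claw": 0, "dx": -0.0315, "dy": -0.0029, "dz": 0, "wx": 0, "wy": 0, "wz": -8},
  {"claw": 0, "dx": -0.0315, "dy": -0.0029, "dz": 0, "wx": 0, "wy": 0, "wz": -8},
  {"claw": 0, "dx": -0.0315, "dy": -0.0029, "dz": 0, "wx": 0, "wy": 0, "wz": -8},
  {"claw": 0, "dx": -0.0315, "dy": -0.0029, "dz": 0, "wx": 0, "wy": 0, "wz": -8},
  {"claw": 0, "dx": -0.0315, "dy": -0.0029, "dz": 0, "wx": 0, "wy": 0, "wz": -8},
  {"claw": 0, "dx": -0.0315, "dy": -0.0029, "dz": 0, "wx": 0, "wy": 0, "wz": -8},
  {"claw": 0, "dx": -0.0315, "dy": -0.0029, "dz": 0, "wx": 0, "wy": 0, "wz": -8},
  {"claw": 0, "dx": -0.0315, "dy": -0.0029, "dz": 0, "wx": 0, "wy": 0, "wz": -8},
  {"claw": 0, "dx": 0, "dy": 0, "dz": 0, "wx": 0, "wy": 0, "wz": 0},
  {"claw": 0, "dx": 0, "dy": 0, "dz": 0, "wx": 0, "wy": 0, "wz": 0},
])

```text
t: 16.3
eef_pos: [0.6136, -0.1281, 0.0917]
tool_rot: [-0.001, -0.048, 0.999, -0.0]
contact_force: [-0.3, -0.2, -0.7]
gripper_width: 0.227
grasp_force: 39.3
```

```bash
cat >> h.py <<'E'
def held(T):
    f=(abs(T[...,1])<.03)&(abs(T[...,0])<.09)&(T[...,2]<.04)&(T[...,2]>-.03); z=T[f]
    for x in np.arange(-.08,.085,.01):
        q=z[abs(z[:,0]-x)<.005]
        if len(q): print(x.round(3),len(q),'y',np.percentile(q[:,1],[5,50,95]).round(4),'z',np.percentile(q[:,2],[5,50,99]).round(4))
E
python3 - <<'E'
from h import *
T,W=shot('w10'); held(T)
s=plan(.615,-.1276,.011,95.6,3)
E
```

```text
[ 0.61357376 -0.12813165  0.09167321] t 16.3 w 0.22700059140387524
-0.05 179 y [-0.0079 -0.0001  0.0078] z [-0.0019  0.      0.0016]
-0.04 640 y [-0.0116 -0.0001  0.0114] z [-0.0046 -0.0013  0.0012]
-0.03 373 y [-0.0098 -0.0001  0.0097] z [-0.0057 -0.0041 -0.0008]
-0.02 229 y [-0.0037 -0.0001  0.0039] z [-0.0085 -0.0072 -0.0052]
-0.01 329 y [-0.0096  0.0004  0.0101] z [-0.0272 -0.0088 -0.0066]
-0.0 472 y [-0.0097 -0.0001  0.01  ] z [-0.0258 -0.0088 -0.0043]
0.01 1668 y [-0.0213 -0.0001  0.0215] z [-0.0289 -0.0161 -0.0033]
0.02 414 y [-0.0039  0.0004  0.0047] z [-0.0102 -0.0091 -0.007 ]
0.03 459 y [-0.0043  0.0004  0.005 ] z [-0.0092 -0.008  -0.006 ]
0.04 522 y [-0.0047  0.0004  0.0055] z [-0.0082 -0.007  -0.0049]
0.05 578 y [-0.0051  0.0004  0.0059] z [-0.007  -0.0058 -0.0038]
0.06 644 y [-0.0055  0.0004  0.0063] z [-0.0058 -0.0044 -0.0022]
0.07 189 y [-0.0049  0.0004  0.0057] z [-0.0044 -0.0031 -0.001 ]
3 x dx -0.0005 dy 0.0001 dz 0.0269 wz 0  |d|=0.0269
```

Held level and well aligned, so lower and release.

Request:
drive_tool([
  {"claw": 0, "dx": -0.001, "dy": 0, "dz": 0.04, "wx": 0, "wy": 0, "wz": 0},
  {"claw": 0, "dx": 0, "dy": 0, "dz": 0.03, "wx": 0, "wy": 0, "wz": 0},
  {"claw": 0, "dx": 0, "dy": 0, "dz": 0.009, "wx": 0, "wy": 0, "wz": 0},
  {"claw": 0, "dx": 0, "dy": 0, "dz": 0.002, "wx": 0, "wy": 0, "wz": 0},
  {"claw": 0, "dx": 0, "dy": 0, "dz": 0, "wx": 0, "wy": 0, "wz": 0},
  {"claw": 0.023, "dx": 0, "dy": 0, "dz": 0, "wx": 0, "wy": 0, "wz": 0},
  {"claw": 0.03, "dx": 0, "dy": 0, "dz": 0, "wx": 0, "wy": 0, "wz": 0},
  {"claw": 0.03, "dx": 0, "dy": 0, "dz": 0, "wx": 0, "wy": 0, "wz": 0},
  {"claw": 0.03, "dx": 0, "dy": 0, "dz": -0.02, "wx": 0, "wy": 0, "wz": 0},
  {"claw": 0.03, "dx": 0, "dy": 0, "dz": -0.05, "wx": 0, "wy": 0, "wz": 0},
  {"claw": 0.03, "dx": 0, "dy": 0, "dz": -0.05, "wx": 0, "wy": 0, "wz": 0},
  {"claw": 0.03, "dx": 0, "dy": 0, "dz": 0, "wx": 0, "wy": 0, "wz": 0},
])

```text
t: 17.85
eef_pos: [0.619, -0.1289, 0.1367]
tool_rot: [0.005, -0.049, 0.999, -0.001]
contact_force: [0.8, -0.3, -0.0]
gripper_width: 0.35
grasp_force: 0.0
```

Run:
```python
from h import *
T,W=shot('w11')
for lo,hi in [(.043,.081),(-.001,.036)]:
  q=tray(W); q=q[(q[:,1]>lo)&(q[:,1]<hi)&(abs(q[:,0])<.077)&(q[:,2]>.0075)]
  for b in np.arange(-.075,.08,.01):
    k=q[abs(q[:,0]-b)<.005]
    if len(k): print(b.round(3),len(k),k[:,1].min().round(4),k[:,1].max().round(4),np.percentile(k[:,2],95).round(4))
  print()
R,p,o=pose(); print(o['q'])
s=plan(.46,-.33,.18,95.6,6)
```

```text
[ 0.6190079  -0.12894714  0.136719  ] t 17.85 w 0.3502358492429877
-0.065 117 0.0554 0.0685 0.0114
-0.055 162 0.0554 0.0685 0.0129
-0.045 164 0.0562 0.0759 0.0139
-0.035 143 0.0562 0.0669 0.0152
-0.025 126 0.0571 0.0669 0.0161
-0.015 121 0.057 0.0661 0.0167
-0.005 99 0.0579 0.066 0.0165
0.005 93 0.0579 0.0652 0.0162
0.015 71 0.0579 0.0644 0.0161
0.025 95 0.055 0.0673 0.0143
0.035 170 0.0492 0.074 0.0116
0.045 135 0.0481 0.0742 0.0114
0.055 166 0.0481 0.0742 0.0118
0.065 190 0.051 0.0724 0.0126
0.075 10 0.0457 0.0776 0.0106

-0.075 9 0.0133 0.0205 0.0091
-0.065 171 0.0106 0.024 0.0115
-0.055 189 0.0104 0.0239 0.0128
-0.045 163 0.0111 0.0238 0.0138
-0.035 161 0.0117 0.0234 0.0149
-0.025 125 0.0123 0.0224 0.0155
-0.015 113 0.013 0.0222 0.0165
-0.005 90 0.0136 0.0219 0.0159
0.005 69 0.0144 0.0207 0.0157
0.015 56 0.0152 0.0206 0.0153
0.025 79 0.0129 0.0235 0.0134
0.035 101 0.0104 0.0269 0.0094
0.045 26 0.0109 0.0269 0.0085
0.055 7 0.0107 0.0128 0.0083

[-0.07417461  0.51217056  0.24484136  1.77104992 -0.15635174  0.87168404
  1.90935437]
6 x dx 0.0294 dy -0.0309 dz -0.0077 wz 0  |d|=0.0433
```

Run:
```python
from h import *
s=plan(.42,-.36,.17,5.6,10)
```

```text
10 x dx 0.0337 dy -0.002 dz -0.0036 wz -9.0  |d|=0.0340
```

Run:
```python
from h import *
R,p,o=pose()
s=plan(.42,-.36,.17,6.6,10,(*p,95.6))
```

```text
10 x dx 0.0035 dy -0.0335 dz -0.0036 wz 8.9  |d|=0.0339
```

Request:
drive_tool([
  {"claw": 0.085, "dx": 0.0035, "dy": -0.0335, "dz": -0.0036, "wx": 0, "wy": 0, "wz": 8.9},
  {"claw": 0.085, "dx": 0.0035, "dy": -0.0335, "dz": -0.0036, "wx": 0, "wy": 0, "wz": 8.9},
  {"claw": 0.085, "dx": 0.0035, "dy": -0.0335, "dz": -0.0036, "wx": 0, "wy": 0, "wz": 8.9},
  {"claw": 0.085, "dx": 0.0035, "dy": -0.0335, "dz": -0.0036, "wx": 0, "wy": 0, "wz": 8.9},
  {"claw": 0.085, "dx": 0.0035, "dy": -0.0335, "dz": -0.0036, "wx": 0, "wy": 0, "wz": 8.9},
  {"claw": 0.085, "dx": 0.0035, "dy": -0.0335, "dz": -0.0036, "wx": 0, "wy": 0, "wz": 8.9},
  {"claw": 0.085, "dx": 0.0035, "dy": -0.0335, "dz": -0.0036, "wx": 0, "wy": 0, "wz": 8.9},
  {"claw": 0.085, "dx": 0.0035, "dy": -0.0335, "dz": -0.0036, "wx": 0, "wy": 0, "wz": 8.9},
  {"claw": 0.085, "dx": 0.0035, "dy": -0.0335, "dz": -0.0036, "wx": 0, "wy": 0, "wz": 8.9},
  {"claw": 0.085, "dx": 0.0035, "dy": -0.0335, "dz": -0.0036, "wx": 0, "wy": 0, "wz": 8.9},
  {"claw": 0.085, "dx": 0, "dy": 0, "dz": 0, "wx": 0, "wy": 0, "wz": 0},
  {"claw": 0.085, "dx": 0, "dy": 0, "dz": 0, "wx": 0, "wy": 0, "wz": 0},
])

```text
t: 19.4
eef_pos: [0.4191, -0.3591, 0.1663]
tool_rot: [-0.0, 0.664, 0.747, 0.0]
contact_force: [0.1, 0.3, 0.0]
gripper_width: 0.995
grasp_force: 0.0
```

Run:
```python
from h import *
T,W=shot('w12')
L=low(W,.05); q=L[(L[:,2]>.021)&(np.hypot(L[:,0]-.387,L[:,1]+.359)<.06)]
print(len(q),np.median(q[:,2])); (cx,cy),r=cv2.minEnclosingCircle(q[:,:2].astype(np.float32)); print(cx,cy,r, (np.percentile(q[:,:2],[1,99],axis=0)).round(4).tolist())
m=L[(L[:,2]<.1)]; 
for dx in (-.045,.045,.06): 
    k=m[(abs(m[:,0]-cx-dx)<.006)&(abs(m[:,1]-cy)<.012)]; print(dx,len(k),np.median(k[:,2]) if len(k) else None)
print(pose()[2]['q'])
plan(cx,cy,.06,5.6,3)
```

```text
[ 0.41905953 -0.35911449  0.16634393] t 19.4 w 0.995081783168401
3192 0.025447707619063162
0.39128440618515015 -0.35816195607185364 0.031549129635095596 [[0.3623, -0.3866], [0.4204, -0.3282]]
-0.045 258 0.0007159511442643429
0.045 76 0.00019158905956478955
0.06 75 0.00036739859280010556
[ 0.04316854  0.42264191  0.71062392  1.95107047 -0.35090364  0.89337436
  1.05257037]
3 x dx 0.0013 dy -0.0093 dz 0.0354 wz 0.39  |d|=0.0366
```

View pics/w12.png

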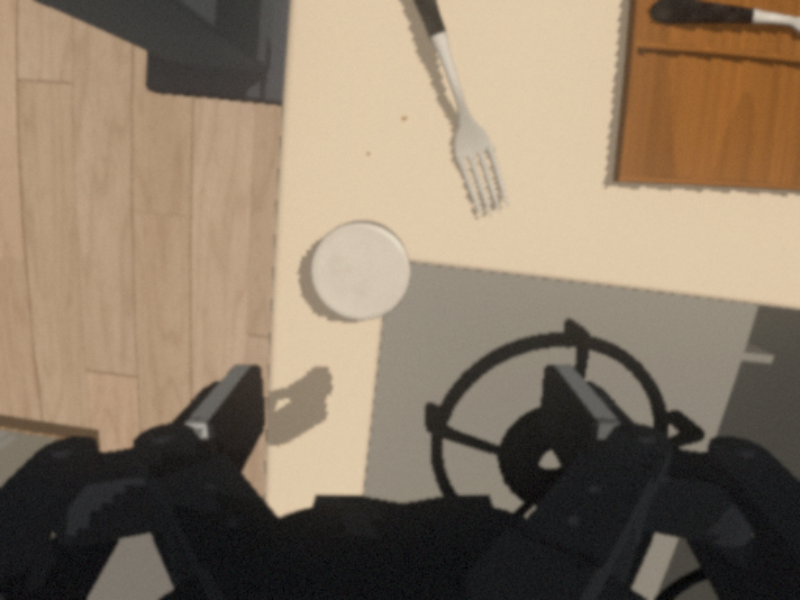

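w12 shows the round tin at (361,270), with free space on both sides along x; the dinner fork tines end at (490,212), well clear.

Request:
drive_tool([
  {"claw": 0.085, "dx": 0.0013, "dy": -0.0093, "dz": 0.035, "wx": 0, "wy": 0, "wz": 0.39},
  {"claw": 0.085, "dx": 0.0013, "dy": -0.0093, "dz": 0.035, "wx": 0, "wy": 0, "wz": 0.39},
  {"claw": 0.085, "dx": 0.0013, "dy": -0.0093, "dz": 0.035, "wx": 0, "wy": 0, "wz": 0.39},
  {"claw": 0.085, "dx": 0, "dy": 0, "dz": 0.03, "wx": 0, "wy": 0, "wz": 0},
  {"claw": 0.085, "dx": 0, "dy": 0, "dz": 0.02, "wx": 0, "wy": 0, "wz": 0},
  {"claw": 0.085, "dx": 0, "dy": 0, "dz": 0.01, "wx": 0, "wy": 0, "wz": 0},
  {"claw": 0.085, "dx": 0, "dy": 0, "dz": 0, "wx": 0, "wy": 0, "wz": 0},
])

```text
t: 20.32
eef_pos: [0.3906, -0.3586, 0.0012]
tool_rot: [-0.0, 0.672, 0.74, 0.0]
contact_force: [-0.1, 0.5, 1.4]
gripper_width: 0.994
grasp_force: 0.0
```

Request:
drive_tool([
  {"claw": 0.05, "dx": 0, "dy": 0, "dz": 0, "wx": 0, "wy": 0, "wz": 0},
  {"claw": 0.05, "dx": 0, "dy": 0, "dz": 0, "wx": 0, "wy": 0, "wz": 0},
  {"claw": 0.05, "dx": 0, "dy": 0, "dz": 0, "wx": 0, "wy": 0, "wz": 0},
  {"claw": 0.05, "dx": 0, "dy": 0, "dz": 0, "wx": 0, "wy": 0, "wz": 0},
], newtons=40)

```text
t: 20.82
eef_pos: [0.3908, -0.3593, 0.0028]
tool_rot: [0.001, 0.673, 0.74, 0.0]
contact_force: [-1.5, 0.4, 5.5]
gripper_width: 0.687
grasp_force: 42.5
```

Run:
```python
from h import *
R,p,o=pose(); ty=R.as_matrix()[:,1]; yaw=np.degrees(np.arctan2(ty[1],ty[0])); print(p,yaw)
e=np.array([np.cos(TY),np.sin(TY)]); n=np.array([-e[1],e[0]])
r=TC+e*.044+n*-.044; s=TC+e*-.048+n*-.044; print('round',r,'square',s)
plan(*r,.09,5.6,6,(p[0],p[1],.09,yaw))
```

```text
[ 0.39083886 -0.35929667  0.00282336] 5.460321081626502
round [ 0.66908365 -0.22879636] square [ 0.57752273 -0.23777398]
6 x dx 0.0172 dy 0.0482 dz -0.0 wz 0  |d|=0.0512
```

Request:
drive_tool([
  {"claw": 0.05, "dx": 0, "dy": 0, "dz": -0.01, "wx": 0, "wy": 0, "wz": 0},
  {"claw": 0.05, "dx": 0, "dy": 0, "dz": -0.03, "wx": 0, "wy": 0, "wz": 0},
  {"claw": 0.05, "dx": 0, "dy": 0, "dz": -0.04, "wx": 0, "wy": 0, "wz": 0},
  {"claw": 0.05, "dx": 0.0172, "dy": 0.0482, "dz": 0, "wx": 0, "wy": 0, "wz": 0},
  {"claw": 0.05, "dx": 0.0172, "dy": 0.0482, "dz": 0, "wx": 0, "wy": 0, "wz": 0},
  {"claw": 0.05, "dx": 0.0172, "dy": 0.0482, "dz": 0, "wx": 0, "wy": 0, "wz": 0},
  {"claw": 0.05, "dx": 0.0172, "dy": 0.0482, "dz": 0, "wx": 0, "wy": 0, "wz": 0},
  {"claw": 0.05, "dx": 0.0172, "dy": 0.0482, "dz": 0, "wx": 0, "wy": 0, "wz": 0},
  {"claw": 0.05, "dx": 0.0172, "dy": 0.0482, "dz": 0, "wx": 0, "wy": 0, "wz": 0},
  {"claw": 0.05, "dx": 0, "dy": 0, "dz": 0, "wx": 0, "wy": 0, "wz": 0},
  {"claw": 0.05, "dx": 0, "dy": 0, "dz": 0, "wx": 0, "wy": 0, "wz": 0},
])

```text
t: 22.2
eef_pos: [0.6678, -0.229, 0.0821]
tool_rot: [0.0, 0.673, 0.74, -0.0]
contact_force: [-1.2, 0.2, 0.2]
gripper_width: 0.683
grasp_force: 43.3
```

Run:
```python
from h import *
T,W=shot('w13')
q=T[(abs(T[...,1])<.028)&(T[...,0]<.045)&(T[...,0]>-.04)&(T[...,2]>-.03)&(T[...,2]<.03)]
for x in np.arange(-.03,.045,.01):
    k=q[abs(q[:,0]-x)<.005]
    if len(k): print(x.round(3),len(k),np.percentile(k[:,1],[1,99]).round(4),np.percentile(k[:,2],[5,50,95]).round(4))
e=np.array([np.cos(TY),np.sin(TY)]); n=np.array([-e[1],e[0]])
plan(*(TC+e*.044+n*-.044),.05,5.6,3)
```

```text
[ 0.66779279 -0.22904598  0.08209444] t 22.2 w 0.6832941027309009
-0.03 267 [-0.0139  0.0115] [-0.0237 -0.0227 -0.0217]
-0.02 1690 [-0.0246  0.0215] [-0.0235 -0.0225 -0.0215]
-0.01 2320 [-0.0274  0.0277] [-0.0234 -0.0224 -0.0214]
0.0 2548 [-0.0274  0.0279] [-0.0234 -0.0223 -0.0213]
0.01 2661 [-0.0273  0.0278] [-0.0235 -0.0224 -0.0214]
0.02 2621 [-0.0267  0.0242] [-0.0235 -0.0224 -0.0211]
0.03 1904 [-0.0198  0.0172] [-0.0236 -0.0221 -0.0015]
3 x dx 0.0003 dy 0.0007 dz 0.0107 wz -0.08  |d|=0.0107
```

View pics/w13.png

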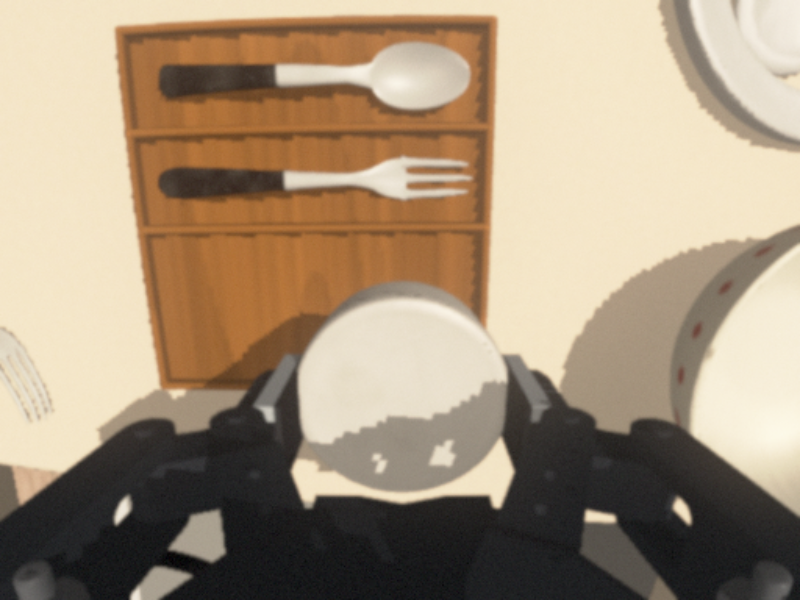

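Run:
```python
from h import *
T,W=cloud('w13.npz'); P=W.reshape(-1,3); t=T.reshape(-1,3)
k=(P[:,2]>.02)&(t[:,2]>-.02)&(t[:,1]>.06)&(t[:,2]<.07)
q=P[k]; print(k.sum(), np.percentile(q,[0,1,50,99],axis=0).round(4) if k.sum() else '')
for y0 in np.arange(-.3,-.1,.03):
    s=q[abs(q[:,1]-y0)<.015]
    if len(s): i=s[:,0].argmin(); print(y0.round(2),s[i].round(4),s[:,2].max().round(3))
g=t[(t[:,2]<0)&(abs(t[:,0])<.06)&(t[:,2]>-.06)]; print('gripper extent y', [(z,np.abs(g[abs(g[:,2]-z)<.005][:,1]).max().round(3)) for z in (-.01,-.02,-.03,-.04,-.05)])
```

```text
5370 [[ 0.7833 -0.2999  0.02  ]
 [ 0.7839 -0.2979  0.0203]
 [ 0.8007 -0.2283  0.0436]
 [ 0.8796 -0.1709  0.0617]]
-0.3 [ 0.8347 -0.2854  0.0292] 0.054
-0.27 [ 0.7885 -0.2552  0.0602] 0.061
-0.24 [ 0.7833 -0.2341  0.0577] 0.062
-0.21 [ 0.7835 -0.222   0.0605] 0.063
-0.18 [ 0.793  -0.195   0.0586] 0.063
gripper extent y [(-0.01, np.float64(0.043)), (-0.02, np.float64(0.044)), (-0.03, np.float64(0.045)), (-0.04, np.float64(0.043)), (-0.05, np.float64(0.062))]
```

w13 shows the round tin held level at (403,390), with the spoon at (315,78) and cake fork at (315,180) flat in their slots. The bowl's rim is about 50 mm clear of the gripper.

Request:
drive_tool([
  {"claw": 0.05, "dx": 0.0006, "dy": 0.001, "dz": 0.035, "wx": 0, "wy": 0, "wz": 0},
  {"claw": 0.05, "dx": 0, "dy": 0, "dz": 0.025, "wx": 0, "wy": 0, "wz": 0},
  {"claw": 0.05, "dx": 0, "dy": 0, "dz": 0.01, "wx": 0, "wy": 0, "wz": 0},
  {"claw": 0.05, "dx": 0, "dy": 0, "dz": 0.004, "wx": 0, "wy": 0, "wz": 0},
  {"claw": 0.05, "dx": 0, "dy": 0, "dz": 0, "wx": 0, "wy": 0, "wz": 0},
])

```text
t: 22.88
eef_pos: [0.6696, -0.2284, 0.0082]
tool_rot: [0.0, 0.673, 0.74, 0.0]
contact_force: [0.7, -0.3, -0.8]
gripper_width: 0.687
grasp_force: 43.3
```

Request:
drive_tool([
  {"claw": 0.066, "dx": 0, "dy": 0, "dz": 0, "wx": 0, "wy": 0, "wz": 0},
  {"claw": 0.076, "dx": 0, "dy": 0, "dz": 0, "wx": 0, "wy": 0, "wz": 0},
  {"claw": 0.076, "dx": 0, "dy": 0, "dz": 0, "wx": 0, "wy": 0, "wz": 0},
  {"claw": 0.076, "dx": 0, "dy": 0, "dz": -0.02, "wx": 0, "wy": 0, "wz": 0},
  {"claw": 0.076, "dx": 0, "dy": 0, "dz": -0.05, "wx": 0, "wy": 0, "wz": 0},
  {"claw": 0.076, "dx": 0, "dy": 0, "dz": -0.05, "wx": 0, "wy": 0, "wz": 0},
  {"claw": 0.076, "dx": 0, "dy": 0, "dz": -0.04, "wx": 0, "wy": 0, "wz": 0},
  {"claw": 0.076, "dx": 0, "dy": 0, "dz": 0, "wx": 0, "wy": 0, "wz": 0},
])

```text
t: 23.88
eef_pos: [0.6715, -0.2296, 0.1735]
tool_rot: [0.004, 0.673, 0.74, 0.002]
contact_force: [-0.2, -0.5, 0.4]
gripper_width: 0.889
grasp_force: 0.0
```

Run:
```python
from h import *
T,W=shot('w14')
q=tray(W); q=q[(q[:,2]>.02)&(q[:,1]<0)&(q[:,1]>-.09)&(abs(q[:,0])<.09)]
print('round top z',np.percentile(q[:,2],[5,50,95]).round(4),'centre/r',cv2.minEnclosingCircle(q[:,:2].astype(np.float32)))
T,W=cloud('w1.npz'); L=low(W,.05); q=L[(L[:,2]>.016)&(np.hypot(L[:,0]-.387,L[:,1]-.334)<.045)]
print('sq',len(q),np.median(q[:,2]),cv2.minAreaRect(q[:,:2].astype(np.float32)*1000))
s=plan(.5,-.08,.17,20,6); plan(.44,.30,.17,30.5,8,s)
```

```text
[ 0.67153742 -0.22962999  0.1734942 ] t 23.875 w 0.8894581035156598
round top z [0.0282 0.0294 0.0307] centre/r ((0.043306272476911545, -0.042408429086208344), 0.03130811080336571)
sq 1833 0.02132005134910478 ((388.09576416015625, 333.4092102050781), (49.70900344848633, 53.404422760009766), 32.78741455078125)
6 x dx 0.03 dy -0.0229 dz 0.0001 wz -2.43  |d|=0.0377
8 x dx 0.0464 dy 0.013 dz -0.0 wz -1.31  |d|=0.0482
```

Request:
drive_tool([
  {"claw": 0.085, "dx": 0.03, "dy": -0.0229, "dz": 0, "wx": 0, "wy": 0, "wz": -2.43},
  {"claw": 0.085, "dx": 0.03, "dy": -0.0229, "dz": 0, "wx": 0, "wy": 0, "wz": -2.43},
  {"claw": 0.085, "dx": 0.03, "dy": -0.0229, "dz": 0, "wx": 0, "wy": 0, "wz": -2.43},
  {"claw": 0.085, "dx": 0.03, "dy": -0.0229, "dz": 0, "wx": 0, "wy": 0, "wz": -2.43},
  {"claw": 0.085, "dx": 0.03, "dy": -0.0229, "dz": 0, "wx": 0, "wy": 0, "wz": -2.43},
  {"claw": 0.085, "dx": 0.03, "dy": -0.0229, "dz": 0, "wx": 0, "wy": 0, "wz": -2.43},
  {"claw": 0.085, "dx": 0.0464, "dy": 0.013, "dz": 0, "wx": 0, "wy": 0, "wz": -1.31},
  {"claw": 0.085, "dx": 0.0464, "dy": 0.013, "dz": 0, "wx": 0, "wy": 0, "wz": -1.31},
  {"claw": 0.085, "dx": 0.0464, "dy": 0.013, "dz": 0, "wx": 0, "wy": 0, "wz": -1.31},
  {"claw": 0.085, "dx": 0.0464, "dy": 0.013, "dz": 0, "wx": 0, "wy": 0, "wz": -1.31},
  {"claw": 0.085, "dx": 0.0464, "dy": 0.013, "dz": 0, "wx": 0, "wy": 0, "wz": -1.31},
  {"claw": 0.085, "dx": 0.0464, "dy": 0.013, "dz": 0, "wx": 0, "wy": 0, "wz": -1.31},
  {"claw": 0.085, "dx": 0.0464, "dy": 0.013, "dz": 0, "wx": 0, "wy": 0, "wz": -1.31},
  {"claw": 0.085, "dx": 0.0464, "dy": 0.013, "dz": 0, "wx": 0, "wy": 0, "wz": -1.31},
  {"claw": 0.085, "dx": 0, "dy": 0, "dz": 0, "wx": 0, "wy": 0, "wz": 0},
  {"claw": 0.085, "dx": 0, "dy": 0, "dz": 0, "wx": 0, "wy": 0, "wz": 0},
])

```text
t: 25.92
eef_pos: [0.4388, 0.2997, 0.1671]
tool_rot: [-0.0, 0.496, 0.868, -0.001]
contact_force: [0.8, -0.4, -0.3]
gripper_width: 0.993
grasp_force: 0.0
```

Run:
```python
from h import *
T,W=shot('w15')
L=low(W,.05); q=L[(L[:,2]>.017)&(np.hypot(L[:,0]-.387,L[:,1]-.334)<.045)]
(c,sz,a)=cv2.minAreaRect(q[:,:2].astype(np.float32)*1000)
print('sq',len(q),np.median(q[:,2]),c,sz,a)
k=a if sz[0]<sz[1] else a-90
plan(c[0]/1000,c[1]/1000,.07,k,3); print(pose()[2]['q'])
h,_=np.mgrid[0:1,0:1]
for s in (-1,1):
    p=np.array(c)/1000+s*.048*np.array([np.cos(np.radians(k)),np.sin(np.radians(k))]); m=L[np.hypot(*(L[:,:2]-p).T)<.012]; print(p,len(m),np.percentile(m[:,2],[5,50,95]) if len(m) else '')
```

```text
[0.43883323 0.29972915 0.16711471] t 25.925 w 0.9933677903014511
sq 2872 0.02124772336570281 (386.7444763183594, 333.78118896484375) (48.168331146240234, 53.72328186035156) 33.44321060180664
3 x dx 0.019 dy -0.0089 dz 0.0324 wz -1.01  |d|=0.0386
[-1.14844585  0.34919528  0.53524305  1.98914727 -0.23076881  0.8636155
  0.04241883]
[0.34669172 0.3073279 ] 433 [-0.00059515  0.00052653  0.00154801]
[0.42679723 0.36023448] 229 [-0.11187987 -0.00199532  0.00109811]
```

Request:
drive_tool([
  {"claw": 0.085, "dx": 0.019, "dy": -0.0089, "dz": 0.0324, "wx": 0, "wy": 0, "wz": -1.01},
  {"claw": 0.085, "dx": 0.019, "dy": -0.0089, "dz": 0.0324, "wx": 0, "wy": 0, "wz": -1.01},
  {"claw": 0.085, "dx": 0.019, "dy": -0.0089, "dz": 0.0324, "wx": 0, "wy": 0, "wz": -1.01},
  {"claw": 0.085, "dx": 0, "dy": 0, "dz": 0.035, "wx": 0, "wy": 0, "wz": 0},
  {"claw": 0.085, "dx": 0, "dy": 0, "dz": 0.02, "wx": 0, "wy": 0, "wz": 0},
  {"claw": 0.085, "dx": 0, "dy": 0, "dz": 0.011, "wx": 0, "wy": 0, "wz": 0},
  {"claw": 0.085, "dx": 0, "dy": 0, "dz": 0, "wx": 0, "wy": 0, "wz": 0},
])

```text
t: 26.85
eef_pos: [0.387, 0.3343, 0.0043]
tool_rot: [0.0, 0.474, 0.881, -0.001]
contact_force: [-0.0, -0.2, 0.4]
gripper_width: 0.996
grasp_force: 0.0
```

Request:
drive_tool([
  {"claw": 0.085, "dx": 0, "dy": 0, "dz": 0.002, "wx": 0, "wy": 0, "wz": 0},
  {"claw": 0.04, "dx": 0, "dy": 0, "dz": 0, "wx": 0, "wy": 0, "wz": 0},
  {"claw": 0.04, "dx": 0, "dy": 0, "dz": 0, "wx": 0, "wy": 0, "wz": 0},
  {"claw": 0.04, "dx": 0, "dy": 0, "dz": 0, "wx": 0, "wy": 0, "wz": 0},
  {"claw": 0.04, "dx": 0, "dy": 0, "dz": 0, "wx": 0, "wy": 0, "wz": 0},
  {"claw": 0.04, "dx": 0, "dy": 0, "dz": 0, "wx": 0, "wy": 0, "wz": 0},
], newtons=40)

```text
t: 27.6
eef_pos: [0.3869, 0.3357, 0.0032]
tool_rot: [-0.0, 0.473, 0.881, 0.0]
contact_force: [-0.4, -0.8, 5.9]
gripper_width: 0.553
grasp_force: 40.7
```

Run:
```python
from h import *
R,p,o=pose(); ty=R.as_matrix()[:,1]; yaw=np.degrees(np.arctan2(ty[1],ty[0])); print(p,yaw)
s=plan(.5,-.05,.12,12,8,(p[0],p[1],.12,yaw))
plan(.5775,-.2375,.12,5.6,5,s)
```

```text
[0.38687604 0.33571371 0.00317623] 33.54250020700383
8 x dx -0.0501 dy -0.0068 dz -0.0 wz 2.69  |d|=0.0506
5 x dx -0.0396 dy 0.0091 dz -0.0 wz 1.28  |d|=0.0406
```

Request:
drive_tool([
  {"claw": 0.04, "dx": 0, "dy": 0, "dz": -0.01, "wx": 0, "wy": 0, "wz": 0},
  {"claw": 0.04, "dx": 0, "dy": 0, "dz": -0.04, "wx": 0, "wy": 0, "wz": 0},
  {"claw": 0.04, "dx": 0, "dy": 0, "dz": -0.06, "wx": 0, "wy": 0, "wz": 0},
  {"claw": 0.04, "dx": -0.0501, "dy": -0.0068, "dz": 0, "wx": 0, "wy": 0, "wz": 2.69},
  {"claw": 0.04, "dx": -0.0501, "dy": -0.0068, "dz": 0, "wx": 0, "wy": 0, "wz": 2.69},
  {"claw": 0.04, "dx": -0.0501, "dy": -0.0068, "dz": 0, "wx": 0, "wy": 0, "wz": 2.69},
  {"claw": 0.04, "dx": -0.0501, "dy": -0.0068, "dz": 0, "wx": 0, "wy": 0, "wz": 2.69},
  {"claw": 0.04, "dx": -0.0501, "dy": -0.0068, "dz": 0, "wx": 0, "wy": 0, "wz": 2.69},
  {"claw": 0.04, "dx": -0.0501, "dy": -0.0068, "dz": 0, "wx": 0, "wy": 0, "wz": 2.69},
  {"claw": 0.04, "dx": -0.0501, "dy": -0.0068, "dz": 0, "wx": 0, "wy": 0, "wz": 2.69},
  {"claw": 0.04, "dx": -0.0501, "dy": -0.0068, "dz": 0, "wx": 0, "wy": 0, "wz": 2.69},
  {"claw": 0.04, "dx": -0.0396, "dy": 0.0091, "dz": 0, "wx": 0, "wy": 0, "wz": 1.28},
  {"claw": 0.04, "dx": -0.0396, "dy": 0.0091, "dz": 0, "wx": 0, "wy": 0, "wz": 1.28},
  {"claw": 0.04, "dx": -0.0396, "dy": 0.0091, "dz": 0, "wx": 0, "wy": 0, "wz": 1.28},
  {"claw": 0.04, "dx": -0.0396, "dy": 0.0091, "dz": 0, "wx": 0, "wy": 0, "wz": 1.28},
  {"claw": 0.04, "dx": -0.0396, "dy": 0.0091, "dz": 0, "wx": 0, "wy": 0, "wz": 1.28},
  {"claw": 0.04, "dx": 0, "dy": 0, "dz": 0, "wx": 0, "wy": 0, "wz": 0},
  {"claw": 0.04, "dx": 0, "dy": 0, "dz": 0, "wx": 0, "wy": 0, "wz": 0},
])

```text
t: 29.85
eef_pos: [0.5772, -0.2374, 0.1125]
tool_rot: [-0.001, 0.671, 0.741, 0.0]
contact_force: [-0.6, 0.4, -0.4]
gripper_width: 0.55
grasp_force: 41.6
```

Run:
```python
from h import *
T,W=shot('w16')
q=T[(abs(T[...,1])<.023)&(T[...,0]<.045)&(T[...,0]>-.04)&(T[...,2]>-.03)&(T[...,2]<.03)]
for x in np.arange(-.03,.045,.01):
    k=q[abs(q[:,0]-x)<.005]
    if len(k): print(x.round(3),len(k),np.percentile(k[:,1],[1,99]).round(4),np.percentile(k[:,2],[5,50,95]).round(4))
print(q[q[:,2]<-.012][:,0].min(),q[q[:,2]<-.012][:,0].max())
plan(.5775,-.2375,.0085,5.6,3)
```

```text
[ 0.57721108 -0.23736813  0.11249271] t 29.85 w 0.5496007910589524
-0.03 369 [-0.0221  0.0193] [-0.0187 -0.0179 -0.017 ]
-0.02 1645 [-0.0225  0.0215] [-0.019  -0.0181 -0.0171]
-0.01 1853 [-0.0225  0.022 ] [-0.0193 -0.0181 -0.0172]
0.0 1997 [-0.0224  0.022 ] [-0.0195 -0.0181 -0.0171]
0.01 2125 [-0.0226  0.0224] [-0.0194 -0.0182 -0.0172]
0.02 2795 [-0.0224  0.0214] [-0.0189 -0.0178 -0.001 ]
0.03 249 [-0.0192  0.0162] [-0.0177 -0.0147 -0.0119]
-0.028021484856520826 0.025796145213838488
3 x dx -0.0003 dy 0.0 dz 0.0346 wz 0  |d|=0.0346
```

View pics/w16.png

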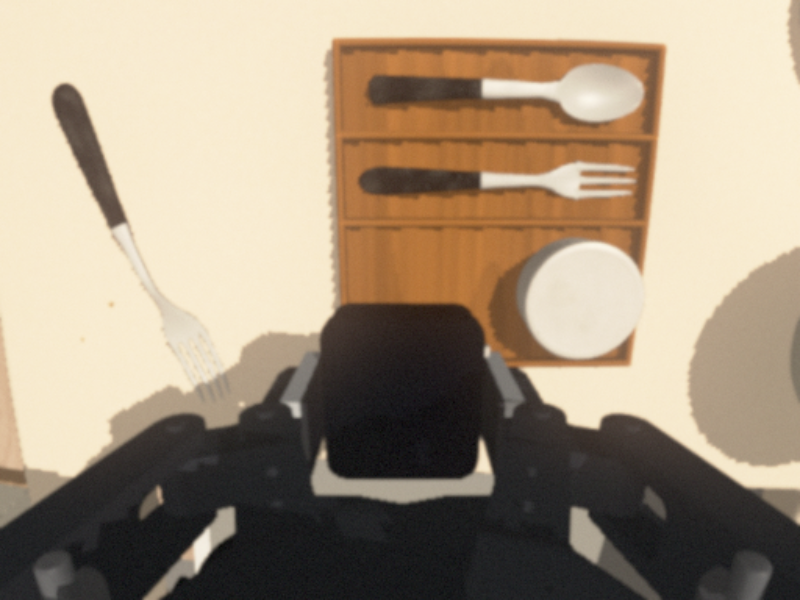

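w16 shows the square tin held level at (402,390), the round tin at (582,298) at the bay's far end, and both pieces of cutlery flat. Now lower and release.

Request:
drive_tool([
  {"claw": 0.04, "dx": 0, "dy": 0, "dz": 0.04, "wx": 0, "wy": 0, "wz": 0},
  {"claw": 0.04, "dx": 0, "dy": 0, "dz": 0.04, "wx": 0, "wy": 0, "wz": 0},
  {"claw": 0.04, "dx": 0, "dy": 0, "dz": 0.016, "wx": 0, "wy": 0, "wz": 0},
  {"claw": 0.04, "dx": 0, "dy": 0, "dz": 0.007, "wx": 0, "wy": 0, "wz": 0},
  {"claw": 0.04, "dx": 0, "dy": 0, "dz": 0.001, "wx": 0, "wy": 0, "wz": 0},
  {"claw": 0.04, "dx": 0, "dy": 0, "dz": 0, "wx": 0, "wy": 0, "wz": 0},
])

```text
t: 30.65
eef_pos: [0.5784, -0.2384, 0.0097]
tool_rot: [0.001, 0.672, 0.741, 0.0]
contact_force: [-0.2, -0.0, -0.2]
gripper_width: 0.549
grasp_force: 41.6
```

Request:
drive_tool([
  {"claw": 0.04, "dx": 0, "dy": 0, "dz": 0.001, "wx": 0, "wy": 0, "wz": 0},
  {"claw": 0.055, "dx": 0, "dy": 0, "dz": 0, "wx": 0, "wy": 0, "wz": 0},
  {"claw": 0.064, "dx": 0, "dy": 0, "dz": 0, "wx": 0, "wy": 0, "wz": 0},
  {"claw": 0.064, "dx": 0, "dy": 0, "dz": 0, "wx": 0, "wy": 0, "wz": 0},
  {"claw": 0.064, "dx": 0, "dy": 0, "dz": -0.02, "wx": 0, "wy": 0, "wz": 0},
  {"claw": 0.064, "dx": 0, "dy": 0, "dz": -0.05, "wx": 0, "wy": 0, "wz": 0},
  {"claw": 0.064, "dx": 0, "dy": 0, "dz": -0.06, "wx": 0, "wy": 0, "wz": 0},
  {"claw": 0.064, "dx": 0, "dy": 0, "dz": -0.06, "wx": 0, "wy": 0, "wz": 0},
  {"claw": 0.064, "dx": -0.04, "dy": 0, "dz": -0.02, "wx": 0, "wy": 0, "wz": 0},
  {"claw": 0.064, "dx": -0.03, "dy": 0, "dz": -0.02, "wx": 0, "wy": 0, "wz": 0},
  {"claw": 0.064, "dx": 0, "dy": 0, "dz": 0, "wx": 0, "wy": 0, "wz": 0},
])

```text
t: 32.02
eef_pos: [0.5841, -0.3117, 0.241]
tool_rot: [0.003, 0.673, 0.739, 0.0]
contact_force: [0.0, 0.2, -0.6]
gripper_width: 0.75
grasp_force: 0.0
```

Run:
```python
from h import *
T,W=shot('w17')
Q=tray(W); 
for n,x0,x1 in [('round',.01,.08),('square',-.08,.0)]:
    q=Q[(Q[:,2]>.019)&(Q[:,1]<0)&(Q[:,1]>-.09)&(Q[:,0]>x0)&(Q[:,0]<x1)]
    print(n,np.percentile(q[:,2],[2,50,98]).round(4),np.percentile(q[:,:2],[1,99],axis=0).round(4).tolist())
```

```text
[ 0.58406032 -0.31173427  0.24098807] t 32.025 w 0.7495173258750789
round [0.0274 0.0293 0.0311] [[0.0129, -0.0705], [0.0722, -0.0134]]
square [0.0235 0.0252 0.0268] [[-0.0723, -0.0729], [-0.0249, -0.0199]]
```

View pics/w17.png

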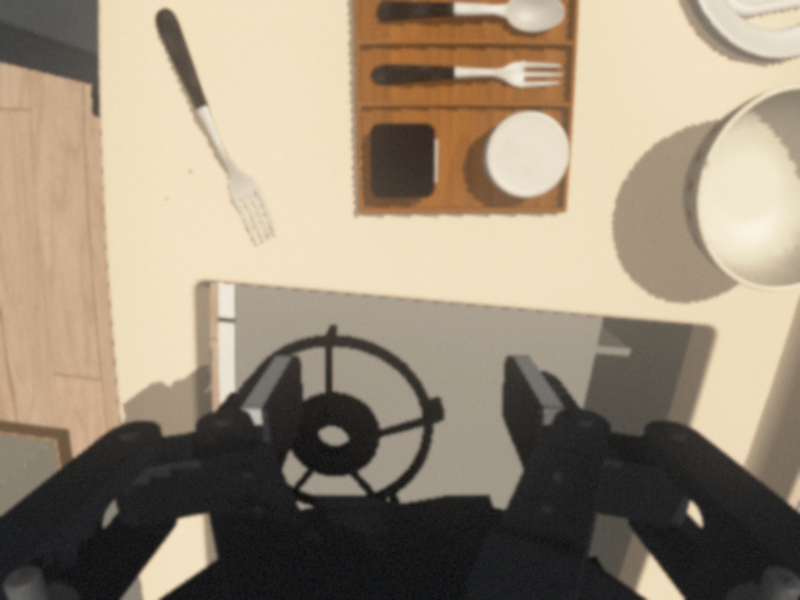

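w17 shows everything in place: both tins flat in the bay at (403,160) and (526,155), cutlery in its slots, and the dinner fork untouched. I'm handing in now.

```bash
python3 -c "
from station import *
print(hand_in())"
```

```text
the job is handed in; nothing more can be done
None
```

The tray is laid and handed in at about 32 s: cake fork, teaspoon, round tin and square tin were placed in that order and lie flat in their compartments, the first grasp on the fork slipped without shifting it, and the dinner fork and timer were not touched.

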